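Fetch the agate stone from the back of the bench caddy

ROBOT

A 6-joint arm with a two-finger parallel gripper is mounted at the origin on a cart in front of the work surface, level with it; the furniture and walls round the work are solid. World frame = base frame: x ahead of the robot, y to its left, z up, the work surface at z = 0. Lengths are in m, angles in rad, forces in N, time in s.
With the tool pointing down it reaches from about 0.425 to 0.95 m from the base axis. Payload 3.5 kg.
Tool frame: the origin (TCP) lies at the very end of the fingers, on their centre line; the grasp point (between the pads) lies 19 mm behind it; z points along the fingers, y is the line along which they close (so a half turn about z gives the same grasp; the last joint's range is limited). The gripper opens to 85 mm and grips with 20 to 120 N. Pads are 22 mm wide; open, the fingers measure 114 mm over their backs; the gripper's body (76 mm by 85 mm) begins 54 mm behind the grasp point. The pads swing forward as they close: fully open they stand 13 mm farther back than shut.
Start: joints at [-1.497, 0.286, 1.577, -0, 1.279, -0.15], TCP at [0.15, -0.658, 0.231] pointing down, gripper open.
Joint ranges: [-2.77, 2.77], [-0.9, 2.22], [0.21, 2.48], [-1.53, 4.67], [0.24, 2.81], [-2.84, 2.84]. Speed limits (rad/s): [2.79, 2.79, 3.14, 3.14, 3.14, 3.14].

INTERFACE

Orientations are given as a unit quaternion [x, y, z, w].
In Python, from plant import get_state, read_camera, sign_off, recognise gives the robot as it stands.
- The arm moves only by the tool arm_command, never from a script. Its argument "steps" is a list of rows, each an object with "translation": the shift along the tool's x, y, z scaled (see below), a list of three; "twist": the turn, a rotation vector about the tool's x, y, z scaled (see below), a list of three; "fingers": the opening, from -1 (shut) to 1 (fully open). In form: [{"translation": [x, y, z], "twist": [rx, ry, rz], "fingers": fingers}, ...]. A call has 1 to 5 rows; each row is the pose to reach, as a shift and turn from the pose commanded when the call began, along the tool's axes at that moment; what a row does not reach only later rows make up. The controller multiplies each number of a shift by 75 cm and each number of a turn by 60 degrees. A row lasts 1/8 s, in which the tool goes at most 62.5 mm and 10.7 degrees, less where a joint would pass 70% of its speed; a pose out of reach is approached as far as the arm can. A call with a number of a shift or a turn outside -1 to 1 is refused whole. A call with a gripper value outside its range is refused whole. The fingers move at their own pace and stop on an object; "grip_force" is the grip in N (left out, the last holds). Time passes only in rows, so rows that repeat a pose let the fingers close. It gives the time, the measured TCP pose, the force, the opening and the grip force at its end, in the units of the state.
- get_state(): the state, without advancing time (a new reading comes with each control period).
- read_camera(name): name is "scene" or "top"; returns a dict with "pixels" (480x640x3 uint8, red, green, blue), "K" (3x3 intrinsics, pixels), "k1" (the pictures are not rectified: a ray, as slopes to the right and down, at radius r is drawn at 1 + k1 r^2 times it, then the intrinsics apply), "R" (3x3) and "t" (3): a world point X has camera coordinates R X + t. Camera axes: x right, y down, z forward; pixel columns grow to the right and rows downward; lengths in m; the calibration is good to about 2 mm. A picture is of the moment at which its call begins. There is no depth.
- sign_off(): hands the job in; it is judged then, once.
Trained networks look in a picture, given as the dict that the camera call returned (one of the last four; its "shot" number tells which), for a name from the list of things; names that differ only in an ending like _2 or _b are one class to them, and where a whole thing is asked for, a point or a joint stands for the part that bears it (a point fixed in the world has none). Each returns a list of dicts, best first, with "conf" (0 to 1); they miss things now and then, are a little off and sometimes report something else, mostly with a low value. They report only what shows in the picture. A call takes as long as a camera call. They do not tell look-alikes from the thing itself.
- recognise(picture, query): "point" ([row, column] in pixels, amid what is visible of it).
The state is a dict: "time": time; "qpos": joint angles; "dq": joint speeds; "joint_efforts": joint torques, N m; "eef_pos": TCP position; "tcp_rot": TCP orientation; "contact_force": force on the tool from outside, world axes, zero at the start; "wrist_torque": the same for the moment, N m; "opening": opening from 0.0 (shut) to 1.0 (fully open); "finger_force": force on a finger pad.
Only numpy, scipy, OpenCV 4.12 (cv2) and the standard library are available. Lean on these libraries where they do the work, as an engineer would, in place of code of your own. Each camera call takes 0.05 s, during which the arm holds its last target. There are 200 camera calls.

TASK

The banded agate stone at the back of the wooden caddy is hemmed in: first set the glue bottle, the dark stone block and the amber lump aside on the blue mat, all three together, the bottle upright. Then lay the agate stone in the middle of the white tray, its length along the tray's length, and after that put the three things back upright on the same green pads they came from, just where each stood. Leave the loupe, the sanding block and the red case alone, and never knock the bottle over.

Things in the scene. Friction and masses are not known exactly. Their poses are not given: they have to be found in the camera images.
- caddy: fixed plywood caddy, 210 (x) by 230 (y) mm. Origin on the table, x to its back, z up; front edge x = -93 mm. Floor 8 mm high. Back wall x = 107 to 118 mm, top 53 mm; side lips y = +-107 to +-115 mm, top 22 mm; open front. Flat green pads, 62 mm across, level with the floor, at (x, y) = (45, 52), (45, -52), (-40, 0) mm. The agate starts at (45, 0) mm, its length along x, between the two rear pads
- side_mat: fixed thin plain blue bench mat, 250 mm (its x) by 150 mm (its y), 4 mm thick: the side area. Origin at the centre of its underside on the table. It lies on one side of the caddy, left or right
- white_tray: fixed shallow white tray, empty, 84 mm (its x) by 122 mm (its y, its length), floor 2 mm and rim 15 mm above the table, inside about 74 x 112 mm. Origin at the centre of its underside. It lies on the other side of the caddy
- egg: loose brown and cream banded agate, spindle-shaped, 24 mm wide (its x), 58 mm long (its y), 21 mm high, about 50 g. Origin at the centre of its underside, z up. Grasp across its 24 mm width
- bottle: loose small glue bottle, upright, 144 mm tall: round body 46 mm in diameter up to 76 mm, cap 26 mm in diameter from 76 to 94 mm, thin nozzle (about 16 mm and less) above. Weighs about 80 g. Origin at the centre of its underside, z up. Can be gripped from above by the cap and nozzle. Stands at first on one of the pads
- dark_block: loose sawn block of dark grey streaked stone, 40 mm (its x) by 48 mm (its y) by 24 mm high. Origin at the centre of its underside, z up. Lies at first on one of the pads
- amber_lump: loose rough brownish amber stone lump, 42 mm (its x) by 40 mm (its y) by 32 mm high. Origin at the centre of its underside, z up. Lies at first on one of the pads; it, the bottle and the dark block start with their x within 0.12 rad of the caddy's x
- loupe: loose black and grey folding loupe, 30 x 58 x 14 mm, lying on the table; leave alone. Origin at the centre of its underside
- sanding_block: loose dark grey rounded sanding block, 36 x 60 x 24 mm, on the table; leave alone. Origin at the centre of its underside
- red_case: loose red plastic blade case, 30 x 92 x 17 mm, on the table; leave alone. Origin at the centre of its underside
Not all that is in view belongs to the job. Leave any turquoise or yellow look-alike of the dark_block alone. Leave any yellow look-alike of the bottle alone.

How it is judged:
By the outcome, as a careful person would: the job done as asked, in the order asked, and still so for the second after the job is handed in, with the robot touching nothing.
It also fails if it takes over 134 s, if anything falls off the work surface, if the arm or the gripper's body presses on something with over 40 N, if the wrist force passes 120 N, or if a joint passes its speed limit or range.

## Working session

There is one attempt and no reset: what is moved stays moved. The work goes in short steps, Python scripts to look and compute and a tool call to move; the robot and the scene stay as the last step left them, time stands still between calls to the robot, and variables do not carry over. Pictures are saved under pics/ and viewed, at most 14 in all, crops included, and the job is handed in when it is done.

Besides the shell and the picture viewer there is one more tool, called after ">>>" as name([rows], argument=value, ...), one row to a line, values as JSON. arm_command: Moves the arm, as the interface text tells. Shifts and turns lie within -1 to 1; 1 stands for 75 cm of shift or 60 degrees of turn. Its arguments: {"type":"object","properties":{"steps":{"type":"array"},"grip_force":{"type":"number"}},"required":["steps"]}

```bash
ls; mkdir -p pics
cat > h.py <<'E'
import numpy as np, cv2
from plant import get_state, read_camera, sign_off, recognise
def snap(cam,name):
    p=read_camera(cam); cv2.imwrite(f'pics/{name}.png',p['pixels'][:,:,::-1]); return p
def ray(p,rc):
    K=np.array(p['K']);d=np.array([(rc[1]-K[0,2])/K[0,0],(rc[0]-K[1,2])/K[1,1]])
    u=d.copy()
    for _ in range(30): u=d/(1+p['k1']*(u@u))
    R=np.array(p['R']);t=np.array(p['t'])
    return -R.T@t, R.T@np.array([u[0],u[1],1.])
def atz(p,rc,z):
    c,d=ray(p,rc); return c+d*(z-c[2])/d[2]
def proj(p,X):
    c=np.array(p['R'])@np.array(X)+np.array(p['t']);u=c[:2]/c[2];u=u*(1+p['k1']*(u@u))
    K=np.array(p['K']);return np.array([K[1,1]*u[1]+K[1,2],K[0,0]*u[0]+K[0,2]])
def tri(p1,a,p2,b):
    c1,d1=ray(p1,a);c2,d2=ray(p2,b)
    s=np.linalg.lstsq(np.c_[d1,-d2],c2-c1,rcond=None)[0]
    x=c1+d1*s[0];y=c2+d2*s[1];return (x+y)/2,np.linalg.norm(x-y)
E
python3 - <<'E'
from h import *
np.set_printoptions(precision=4,suppress=True)
a=snap('scene','s0');b=snap('top','t0')
for p in(a,b): print(-np.array(p['R']).T@p['t'],p['k1'],p['K'][0][0])
for n in ['caddy','side_mat','white_tray','egg','bottle','dark_block','amber_lump','loupe','sanding_block','red_case']:
    for p,l in((a,'s'),(b,'t')):
        print(n,l,[(np.round(r['point']).astype(int).tolist(),round(r['conf'],2),atz(p,r['point'],.015)[:2].round(3).tolist()) for r in recognise(p,n)])
print(get_state())
E
```

```text
pics
[-0.2339  0.6693  0.5417] -0.13996907323822477 551.8100298452531
[0.29   0.0041 1.158 ] -0.11039484367827208 491.7400108417217
caddy s [([228, 310], 0.58, [0.592, -0.012]), ([194, 366], 0.46, [0.637, -0.23])]
caddy t [([222, 342], 0.72, [0.578, -0.049])]
side_mat s [([324, 231], 0.77, [0.414, 0.308]), ([281, 358], 0.68, [0.365, 0.066])]
side_mat t [([281, 198], 0.94, [0.437, 0.291])]
white_tray s [([221, 440], 0.66, [0.418, -0.242])]
white_tray t [([240, 333], 0.23, [0.534, -0.028])]
egg s []
egg t [([207, 341], 0.46, [0.616, -0.048])]
bottle s [([234, 390], 0.87, [0.451, -0.112]), ([215, 333], 0.63, [0.603, -0.092])]
bottle t [([291, 346], 0.91, [0.412, -0.055]), ([238, 333], 0.59, [0.54, -0.028])]
dark_block s [([221, 293], 0.95, [0.644, -0.006]), ([201, 396], 0.61, [0.559, -0.254]), ([243, 230], 0.56, [0.651, 0.155])]
dark_block t [([191, 256], 0.77, [0.657, 0.159]), ([231, 423], 0.67, [0.556, -0.242]), ([201, 320], 0.63, [0.631, 0.004]), ([278, 450], 0.48, [0.441, -0.301])]
amber_lump s []
amber_lump t [([214, 358], 0.49, [0.598, -0.088])]
loupe s [([260, 182], 0.8, [0.657, 0.264]), ([221, 444], 0.33, [0.411, -0.246])]
loupe t [([185, 216], 0.52, [0.672, 0.258])]
sanding_block s [([280, 358], 0.72, [0.368, 0.064])]
sanding_block t [([311, 297], 0.69, [0.366, 0.058]), ([279, 450], 0.59, [0.439, -0.302])]
red_case s [([197, 368], 0.53, [0.621, -0.221])]
red_case t [([195, 415], 0.79, [0.645, -0.228])]
{'time': 1.1, 'qpos': array([-1.497 ,  0.2863,  1.5767, -0.    ,  1.2786, -0.15  ]), 'dq': array([-0.0011,  0.0007,  0.0003,  0.    , -0.0005, -0.0003]), 'joint_efforts': array([  0.0019, -40.5971, -29.2941,  -0.    ,   0.0006,   0.    ]), 'eef_pos': array([ 0.1498, -0.6581,  0.2313]), 'tcp_rot': array([ 0.9937,  0.1117, -0.    , -0.    ]), 'contact_force': array([-0.6695,  0.2677, -1.4848]), 'wrist_torque': array([-0.0077, -0.0098, -0.0358]), 'finger_force': 0.0, 'opening': 0.9999053142830323}
```

View pics/s0.png

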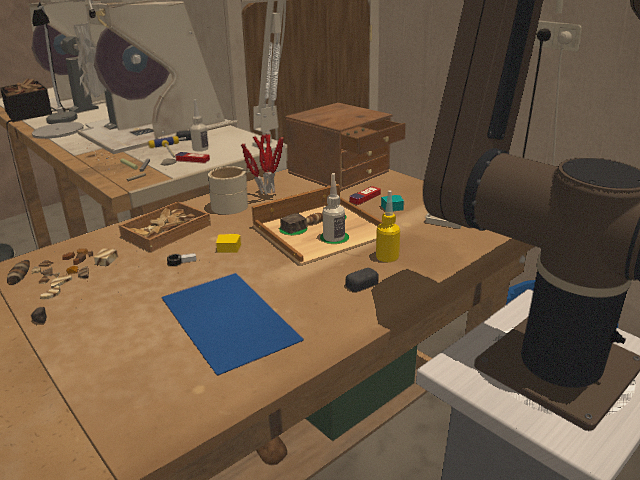

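View pics/t0.png

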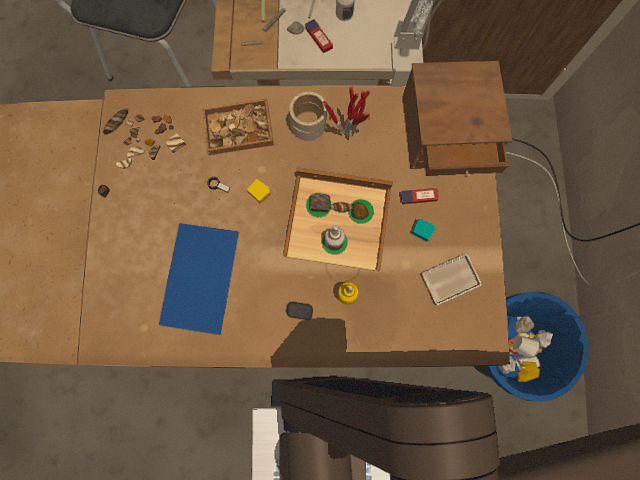

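Run:
```python
import cv2
a=cv2.imread('pics/t0.png')[160:270,270:410];cv2.imwrite('pics/t0c.png',cv2.resize(a,None,fx=5,fy=5,interpolation=cv2.INTER_CUBIC))
```

```text
(no output)
```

View pics/t0c.png

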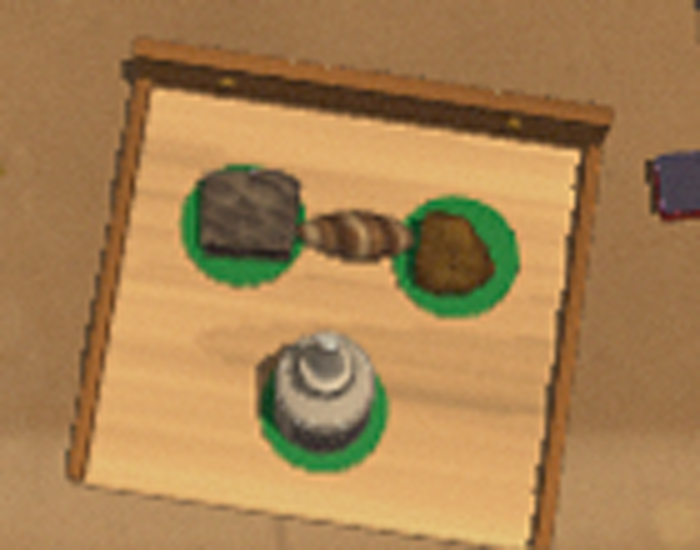

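The scene picture shows the caddy at about (320,230), the blue mat to its left at (230,320) and the yellow bottle look-alike at (388,240). The top view shows the caddy at (338,222), the mat at (199,280) and the tray at (451,280). The crop shows the dark block on the left rear pad, amber on the right rear pad and the bottle on the front pad. The agate lies crosswise between the rear pads, so its length runs along the caddy's y, not x. I trust the picture on that. Next I fit the exact poses from both views.

```bash
cat > fit.py <<'E'
from h import *
from scipy.optimize import least_squares
np.set_printoptions(precision=4,suppress=True)
a=snap('scene','s1');b=snap('top','t1')
def hsv(p): return cv2.cvtColor(p['pixels'],cv2.COLOR_RGB2HSV)
def comp(m,near,r):
    m=m.astype(np.uint8); n,l,s,c=cv2.connectedComponentsWithStats(m)
    i=[k for k in range(1,n) if s[k,4]>20 and np.hypot(*(c[k][::-1]-near))<r]
    return np.isin(l,i).astype(np.uint8)
def cont(m):
    cs,_=cv2.findContours(m,cv2.RETR_EXTERNAL,cv2.CHAIN_APPROX_NONE)
    return max(cs,key=cv2.contourArea)[:,0,::-1].astype(float)
def quad(m):
    c=cont(m)[:,::-1].astype(np.float32); return cv2.minAreaRect(c),c
# mat/tray: approx quad corners by approxPolyDP-like
def corners(m):
    c=cv2.convexHull(cont(m)[:,::-1].astype(np.float32))
    e=1
    while True:
        q=cv2.approxPolyDP(c,e,True)
        if len(q)<=4: break
        e+=.3
    q=q[:,0]; out=[];L=[]
    pts=cont(m)[:,::-1]
    for i in range(4):
        A,B=q[i],q[(i+1)%4];d=(B-A)/np.linalg.norm(B-A);n=np.array([-d[1],d[0]])
        t=(pts-A)@d/np.linalg.norm(B-A);s=pts[(abs((pts-A)@n)<2)&(t>.1)&(t<.9)]
        v=cv2.fitLine(s.astype(np.float32),cv2.DIST_HUBER,0,.01,.01).ravel();L.append(v)
    for i in range(4):
        u,v=L[i-1],L[i];k=np.linalg.solve(np.c_[u[:2],-v[:2]],v[2:]-u[2:]);out.append((u[2:]+k[0]*u[:2])[::-1])
    return np.array(out)
print('MAT')
res={}
for p,near,l in((a,(324,231),'s'),(b,(281,198),'t')):
    h=hsv(p);m=comp((h[...,0]>100)&(h[...,0]<125)&(h[...,1]>130)&(h[...,2]>50),near,60)
    q=corners(m);w=np.array([atz(p,x,.004)[:2] for x in q]);print(l,w.tolist(),w.mean(0),np.linalg.norm(w-np.roll(w,1,0),axis=1)); res[l]=q
for x in res['t']:
    y=min(res['s'],key=lambda y:np.linalg.norm(atz(a,y,.004)-atz(b,x,.004)));print('tri',*tri(a,y,b,x))
print('TRAY')
h=hsv(b);m=comp((h[...,1]<75)&(h[...,2]>95),(279,450),25);
m=cv2.morphologyEx(m,cv2.MORPH_CLOSE,np.ones((5,5)));print(m.sum());q=corners(m);w=np.array([atz(b,x,.015)[:2] for x in q]);print(w.tolist(),w.mean(0),np.linalg.norm(w-np.roll(w,1,0),axis=1))
d=sorted([w[1]-w[0],w[2]-w[1]],key=np.linalg.norm)[1];print('long yaw',np.arctan2(d[1],d[0]))
print('PADS')
P=[]
for p,near in((a,(225,310)),(b,(222,342))):
    h=hsv(p);m=((h[...,0]>55)&(h[...,0]<85)&(h[...,1]>140)&(h[...,2]>40))
    yy,xx=np.nonzero(m);k=np.hypot(yy-near[0],xx-near[1])<60
    P.append(np.c_[yy,xx][k].astype(float)); print(k.sum())
loc=np.array([[45,52],[45,-52],[-40,0]])/1000.
def pads(v): c,s=np.cos(v[2]),np.sin(v[2]);return loc@np.array([[c,s],[-s,c]])+v[:2]
# boundary pts of green in each view, one-sided: count of radial extremes
def resid(v,z=None):
    z=v[3] if z is None else z
    out=[]
    C=pads(v)
    for p,pt in((a,P[0]),(b,P[1])):
        w=np.array([atz(p,x,z)[:2] for x in pt])
        D=np.linalg.norm(w[:,None]-C,axis=2);i=D.argmin(1)
        for k in range(3):
            s=w[i==k]-C[k];an=np.arctan2(s[:,1],s[:,0]);r=np.linalg.norm(s,axis=1)
            for j in range(24):
                g=r[(an>-np.pi+j*np.pi/12)&(an<=-np.pi+(j+1)*np.pi/12)]
                e=(g.max()-.031 if len(g) else -.02);out.append(np.clip(e,-.02,.02)*1000)
    return np.array(out)
for z in (0,.004,.008,.012):
    f=least_squares(lambda v:resid(v,z),[.577,-.045,-.12],loss='soft_l1',f_scale=1,diff_step=1e-3);print(z,f.x,f.cost)
    if z==.008: V=f.x
print(pads(V)); np.save('caddy.npy',V)
C,S=np.cos(V[2]),np.sin(V[2]);R=np.array([[C,-S],[S,C]])
im=b['pixels'][:,:,::-1].copy();im2=a['pixels'][:,:,::-1].copy();ims=[]
for p,i in((b,im),(a,im2)):
    big=cv2.resize(i,None,fx=6,fy=6,interpolation=cv2.INTER_CUBIC)
    def dot(X,col):
        r=proj(p,X)*6+3;cv2.circle(big,(int(r[1]),int(r[0])),2,col,-1)
    for c in pads(V):
        for t in np.linspace(0,6.28,60): dot([c[0]+.031*np.cos(t),c[1]+.031*np.sin(t),.008],(0,0,255))
    for x in((118,115,53),(118,-115,53),(107,-107,53),(107,107,53),(-93,115,22),(-93,-115,22)):
        w=R@np.array(x[:2])/1000+V[:2];dot([*w,x[2]/1000],(255,0,255))
    ims.append(big)
cv2.imwrite('pics/ov_t.png',ims[0][990:1590,1650:2430]);cv2.imwrite('pics/ov_s.png',cv2.resize(ims[1],None,fx=.75,fy=.75)[160*4+80:160*4+680,1080:1800])
E
python3 fit.py
```

```text
MAT
s [[0.5565433149338963, 0.20520390292051433], [0.3134070097655307, 0.23991405804405214], [0.3354153422327305, 0.3856649532694759], [0.5784996345232745, 0.3493339501369213]] [0.446 0.295] [0.1458 0.2456 0.1474 0.2458]
t [[0.5781582532641754, 0.34711644139488274], [0.5583669498924682, 0.20387833452484266], [0.3158931808601931, 0.23935911255873948], [0.33683141765747976, 0.3823886857480917]] [0.4473 0.2932] [0.2439 0.1446 0.2451 0.1446]
tri [0.579  0.3482 0.003 ] 0.0018721410021614745
tri [0.5586 0.2041 0.0026] 0.00014874241686414216
tri [0.3154 0.2392 0.0026] 0.0013560044011929281
tri [0.3374 0.3839 0.0014] 0.0015396948889120907
TRAY
360
[[0.4991009461401086, -0.344451656916444], [0.426502708501586, -0.3749337675949358], [0.3799559494506717, -0.26519736311720654], [0.44746397258475357, -0.24012151451357083]] [ 0.4383 -0.3062] [0.1164 0.0787 0.1192 0.072 ]
long yaw 1.9719627301164564
PADS
132
389
0 [ 0.5797 -0.0429 -0.1201] 1467.888875247846
0.004 [ 0.5758 -0.0395 -0.1312] 1300.9064176775878
0.008 [ 0.5725 -0.0375 -0.1406] 1224.3144197528025
0.012 [ 0.5707 -0.034  -0.1204] 1265.4227013213676
[[ 0.6244  0.0077]
 [ 0.6098 -0.0953]
 [ 0.5329 -0.0319]]
```

View pics/ov_t.png

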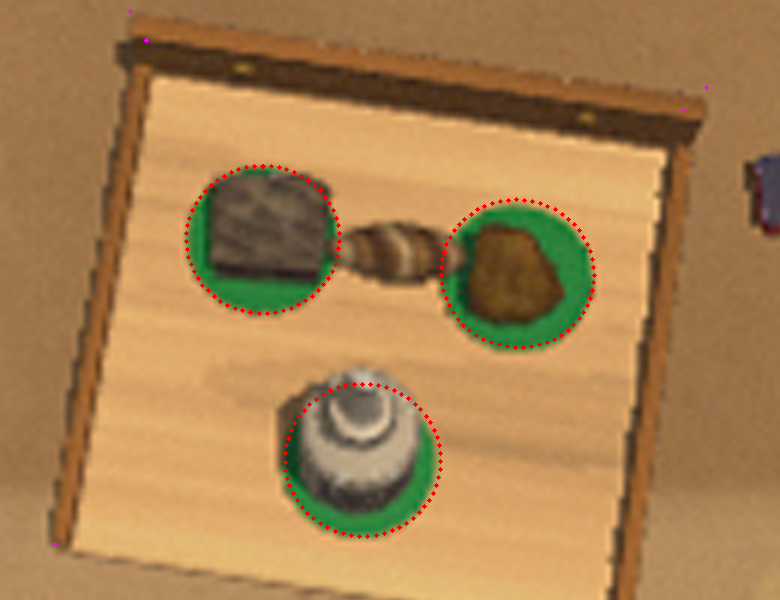

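View pics/ov_s.png

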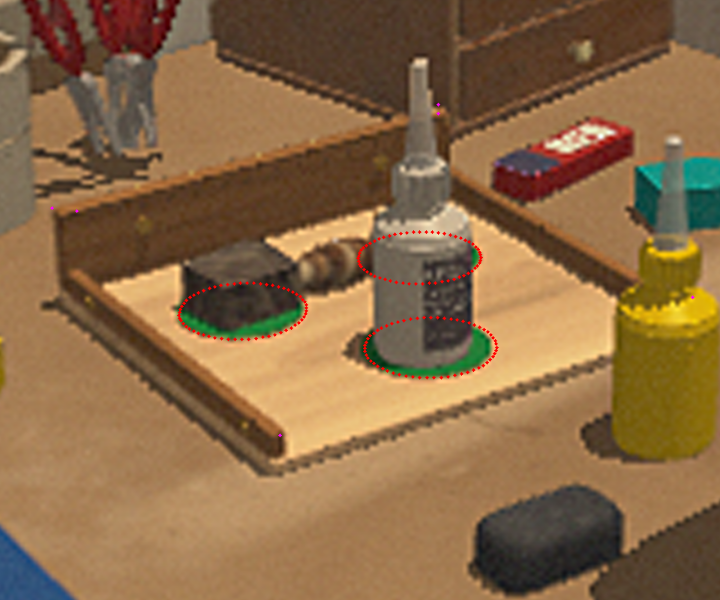

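The overlay matches the pad rims and wall corners to about 2 mm in both views. Points I read from the crops, as full-image (row, column) worked out from the offsets: block top face centre at about (202,319) and nozzle tip at about (174,333) in the scene view. Next come object poses by rendering simple models over the pictures.

```bash
cat > obj.py <<'E'
from h import *
np.set_printoptions(precision=4,suppress=True)
a=snap('scene','s2');b=snap('top','t2')
T=lambda c,r:np.array([(r+990)/6-.5,(c+1650)/6-.5])
S=lambda c,r:np.array([(r+720)/4.5-.5,(c+1080)/4.5-.5])
# block top face
print('block top-cam z=.032',atz(b,T(270,222),.032),'scene',atz(a,S(241,258),.032),tri(a,S(241,258),b,T(270,222)))
print('egg',atz(b,T(400,252),.018), atz(a,S(335,265),.018))
e1,e2=atz(b,T(340,247),.018),atz(b,T(463,258),.018);print('egg ends',e1,e2,np.arctan2(*(e1-e2)[[1,0]]),np.linalg.norm(e1-e2))
print('amber',atz(b,T(513,274),.024))
print('bottle tip scene',atz(a,S(420,62),.152),'cap top edge scene',atz(a,S(420,163),.102),'base',atz(a,S(420,347),.008))
print('cap top cam',atz(b,T(357,405),.102))
# silhouettes
ht=cv2.cvtColor(b['pixels'],cv2.COLOR_RGB2HSV);hs=cv2.cvtColor(a['pixels'],cv2.COLOR_RGB2HSV)
def rect(m,p,z,n):
    m=m.astype(np.uint8);k,l,s,c=cv2.connectedComponentsWithStats(m)
    i=1+s[1:,4].argmax();cs,_=cv2.findContours((l==i).astype(np.uint8),0,cv2.CHAIN_APPROX_NONE)
    pts=np.array([atz(p,x[0][::-1],z)[:2] for x in max(cs,key=len)]).astype(np.float32)
    r=cv2.minAreaRect(pts*1000);print(n,s[i,4],atz(p,c[i][::-1],z)[:2],r)
z=np.zeros((480,640),bool)
m=z.copy();m[190:214,305:332]=1;rect(m&(ht[...,1]<95)&(ht[...,2]<120),b,.030,'block')
m=z.copy();m[198:226,350:375]=1;g=(ht[...,0]>40)&(ht[...,0]<90);rect(m&~g&(ht[...,2]<140)&(ht[...,1]>110),b,.022,'amber')
m=z.copy();m[222:250,320:350]=1;rect(m&(ht[...,1]<80),b,.08,'bottle')
V=np.load('caddy.npy')
x0=np.array([.5329,-.0319])
for nm,p,im in(('t',b,6),('s',a,6)):
    big=cv2.resize(p['pixels'][:,:,::-1].copy(),None,fx=6,fy=6,interpolation=cv2.INTER_CUBIC)
    def ring(c,r,z,col):
        for t in np.linspace(0,6.28,48):
            q=(proj(p,[c[0]+r*np.cos(t),c[1]+r*np.sin(t),z])+.5)*6;cv2.circle(big,(int(q[1]),int(q[0])),1,col,-1)
    def box(c,yaw,L,W,z,col):
        k=np.array([[1,1],[1,-1],[-1,-1],[-1,1]])*[L/2,W/2];R=np.array([[np.cos(yaw),-np.sin(yaw)],[np.sin(yaw),np.cos(yaw)]])
        w=k@R.T+c;q=np.array([(proj(p,[*x,z])+.5)*6 for x in w])[:,::-1].astype(int);cv2.polylines(big,[q.reshape(-1,1,2)],True,col,1)
    for r,zz in((.023,.008),(.023,.084),(.013,.102),(.003,.152)): ring(x0,r,zz,(0,0,255))
    for zz in(.008,.032): box(np.array([.6244,.0077]),-.08,.040,.048,zz,(255,0,255))
    for zz in(.008,.040): box(np.array([.6098,-.0953]),-.14,.042,.040,zz,(255,255,0))
    box(np.array([.6171,-.0438]),-.14,.024,.058,.0185,(0,255,255))
    o=big[990:1590,1650:2430] if nm=='t' else big[990:1590,1600:2300]
    cv2.imwrite(f'pics/ob_{nm}.png',o)
E
python3 obj.py
```

```text
block top-cam z=.032 [0.6245 0.0048 0.032 ] scene [0.6314 0.0019 0.032 ] (array([0.6244, 0.0057, 0.0354]), np.float64(0.002513032036062679))
egg [ 0.6159 -0.0473  0.018 ] [ 0.6164 -0.0449  0.018 ]
egg ends [ 0.6181 -0.0232  0.018 ] [ 0.6134 -0.0725  0.018 ] 1.4749357008770756 0.04955095374756866
amber [ 0.605 -0.092  0.024]
bottle tip scene [ 0.5324 -0.027   0.152 ] cap top edge scene [ 0.5353 -0.0288  0.102 ] base [ 0.5364 -0.0283  0.008 ]
cap top cam [ 0.5336 -0.0269  0.102 ]
block 219 [0.6227 0.005 ] ((622.707763671875, 4.852256774902344), (45.492740631103516, 42.242942810058594), 89.77967071533203)
amber 202 [ 0.6041 -0.0916] ((605.9002685546875, -93.34443664550781), (35.97098922729492, 39.77527618408203), 88.92693328857422)
bottle 381 [ 0.5246 -0.0281] ((524.9954833984375, -28.60444450378418), (42.72171401977539, 50.56328582763672), 89.66516876220703)
```

View pics/ob_t.png

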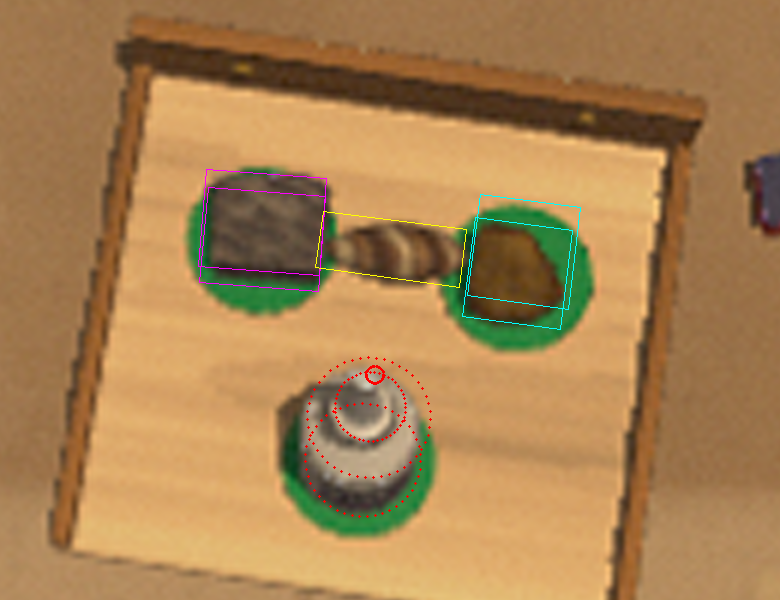

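View pics/ob_s.png

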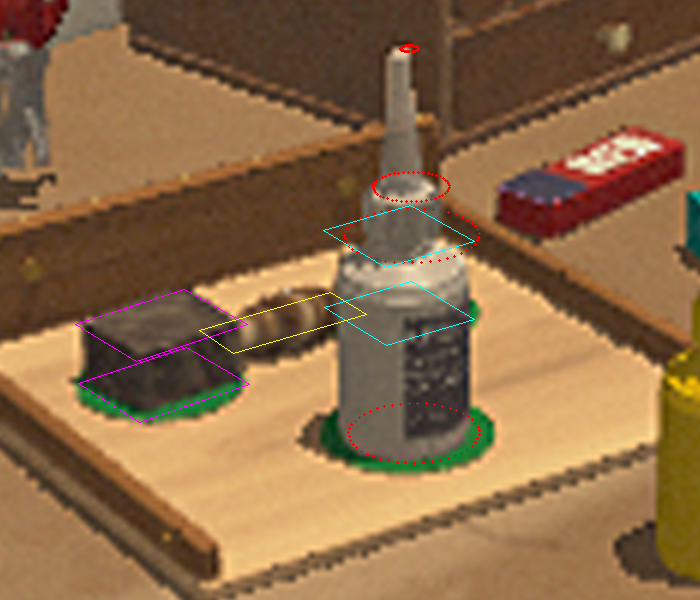

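The models sit within a few mm. Corrected poses:

| Thing | x (m) | y (m) | yaw (rad) |
|---|---|---|---|
| bottle | 0.534 | -0.0275 | – |
| block | 0.624 | 0.0055 | -0.08 |
| amber | 0.605 | -0.092 | – |
| agate | 0.616 | -0.0465 | -0.096 |

I'll start with the bottle.

```bash
cat > plan.py <<'E'
import sys,json
from h import *
from scipy.spatial.transform import Rotation as Ro
def goal(psi): return Ro.from_matrix(np.array([[np.cos(psi),np.sin(psi),0],[np.sin(psi),-np.cos(psi),0],[0,0,-1]]))
def plan(wps):
    s=get_state();p=np.array(s['eef_pos']);R=Ro.from_quat(s['tcp_rot'])
    x=R.as_matrix()[:,0];print('t',round(s['time'],2),p.round(4),'psi',round(np.arctan2(x[1],x[0]),4),'op',round(s['opening'],3))
    for x,y,z,psi in wps:
        t=np.array([x,y,z]);G=goal(psi);d=R.inv().apply(t-p)/.75;w=(R.inv()*G).as_rotvec()/np.radians(60)
        n=max(np.linalg.norm(t-p)/.0625,np.degrees(np.linalg.norm(w)*np.radians(60))/10.7)
        print((x,y,z,psi),d.round(4).tolist(),w.round(4).tolist(),'rows %.1f'%n);p,R=t,G
if __name__=='__main__': plan(json.loads(sys.argv[1]))
E
python3 plan.py '[[0.28,-0.44,0.26,0.65],[0.41,-0.23,0.27,1.1],[0.534,-0.0275,0.27,1.43],[0.534,-0.0275,0.16,1.43],[0.534,-0.0275,0.088,1.43]]'
```

```text
t 1.3 [ 0.1498 -0.6582  0.2313] psi 0.2238 op 0.998
(0.28, -0.44, 0.26, 0.65) [0.2338, -0.2451, -0.0382] [0.0, 0.0, -0.407] rows 4.1
(0.41, -0.23, 0.27, 1.1) [0.3074, -0.118, -0.0133] [0.0, 0.0, -0.4297] rows 4.0
(0.534, -0.0275, 0.27, 1.43) [0.3156, 0.0249, 0.0] [0.0, 0.0, -0.3151] rows 3.8
(0.534, -0.0275, 0.16, 1.43) [0.0, 0.0, 0.1467] [0.0, 0.0, 0.0] rows 1.8
(0.534, -0.0275, 0.088, 1.43) [0.0, 0.0, 0.096] [0.0, 0.0, 0.0] rows 1.2
```

>>> arm_command([
  {"translation": [0.234, -0.245, -0.038], "twist": [0, 0, -0.407], "fingers": 0.2},
  {"translation": [0.234, -0.245, -0.038], "twist": [0, 0, -0.407], "fingers": 0.2},
  {"translation": [0.234, -0.245, -0.038], "twist": [0, 0, -0.407], "fingers": 0.2},
  {"translation": [0.234, -0.245, -0.038], "twist": [0, 0, -0.407], "fingers": 0.2},
  {"translation": [0.234, -0.245, -0.038], "twist": [0, 0, -0.407], "fingers": 0.2},
], grip_force=40)

```text
time: 1.92
eef_pos: [0.282, -0.4374, 0.2608]
tcp_rot: [0.947, 0.321, 0.0, 0.001]
contact_force: [0.3, -0.9, -0.8]
opening: 0.599
finger_force: 0.0
```

>>> arm_command([
  {"translation": [0.307, -0.118, -0.013], "twist": [0, 0, -0.43], "fingers": 0.2},
  {"translation": [0.307, -0.118, -0.013], "twist": [0, 0, -0.43], "fingers": 0.2},
  {"translation": [0.307, -0.118, -0.013], "twist": [0, 0, -0.43], "fingers": 0.2},
  {"translation": [0.307, -0.118, -0.013], "twist": [0, 0, -0.43], "fingers": 0.2},
  {"translation": [0.307, -0.118, -0.013], "twist": [0, 0, -0.43], "fingers": 0.2},
])

```text
time: 2.55
eef_pos: [0.4114, -0.2281, 0.27]
tcp_rot: [0.851, 0.525, 0.0, 0.0]
contact_force: [-0.3, -1.1, 0.4]
opening: 0.599
finger_force: 0.0
```

>>> arm_command([
  {"translation": [0.316, 0.025, 0], "twist": [0, 0, -0.315], "fingers": 0.2},
  {"translation": [0.316, 0.025, 0], "twist": [0, 0, -0.315], "fingers": 0.2},
  {"translation": [0.316, 0.025, 0], "twist": [0, 0, -0.315], "fingers": 0.2},
  {"translation": [0.316, 0.025, 0], "twist": [0, 0, -0.315], "fingers": 0.2},
  {"translation": [0.316, 0.025, 0], "twist": [0, 0, -0.315], "fingers": 0.2},
])

```text
time: 3.18
eef_pos: [0.5353, -0.0269, 0.2692]
tcp_rot: [0.754, 0.657, -0.0, -0.0]
contact_force: [0.8, 0.2, 0.4]
opening: 0.599
finger_force: 0.0
```

```bash
python3 plan.py '[[0.534,-0.0275,0.16,1.43],[0.534,-0.0275,0.088,1.43]]'
```

```text
t 3.17 [ 0.5353 -0.0269  0.2692] psi 1.4328 op 0.599
(0.534, -0.0275, 0.16, 1.43) [-0.0009, -0.0015, 0.1455] [-0.0004, 0.0003, 0.0026] rows 1.7
(0.534, -0.0275, 0.088, 1.43) [0.0, 0.0, 0.096] [0.0, 0.0, 0.0] rows 1.2
```

>>> arm_command([
  {"translation": [-0.001, -0.001, 0.08], "twist": [0, 0, 0], "fingers": 0.2},
  {"translation": [-0.001, -0.001, 0.145], "twist": [0, 0, 0], "fingers": 0.2},
  {"translation": [-0.001, -0.001, 0.2], "twist": [0, 0, 0], "fingers": 0.2},
  {"translation": [-0.001, -0.001, 0.242], "twist": [0, 0, 0], "fingers": 0.2},
  {"translation": [-0.001, -0.001, 0.242], "twist": [0, 0, 0], "fingers": 0.2},
])

```text
time: 3.8
eef_pos: [0.5307, -0.0298, 0.085]
tcp_rot: [0.756, 0.655, -0.002, -0.003]
contact_force: [0.0, 0.3, 0.2]
opening: 0.598
finger_force: 0.0
```

>>> arm_command([
  {"translation": [0, 0, 0], "twist": [0, 0, 0], "fingers": -0.2},
  {"translation": [0, 0, 0], "twist": [0, 0, 0], "fingers": -0.35},
  {"translation": [0, 0, 0], "twist": [0, 0, 0], "fingers": -0.5},
  {"translation": [0, 0, 0], "twist": [0, 0, 0], "fingers": -0.8},
  {"translation": [0, 0, 0], "twist": [0, 0, 0], "fingers": -0.8},
], grip_force=40)

```text
time: 4.42
eef_pos: [0.5348, -0.0287, 0.0905]
tcp_rot: [0.755, 0.656, 0.001, 0.002]
contact_force: [-0.4, -0.7, 5.4]
opening: 0.286
finger_force: 39.3
```

```bash
python3 plan.py '[[0.534,-0.0275,0.088,1.43]]'; python3 -c "
from h import *
p=snap('scene','g1');cv2.imwrite('pics/g1c.png',cv2.resize(p['pixels'][100:280,240:460,::-1],None,fx=3,fy=3))"
```

```text
t 4.42 [ 0.5348 -0.0287  0.0905] psi 1.4309 op 0.286
(0.534, -0.0275, 0.088, 1.43) [0.0014, -0.0013, 0.0033] [0.0038, 0.0011, 0.0008] rows 0.0
```

View pics/g1c.png

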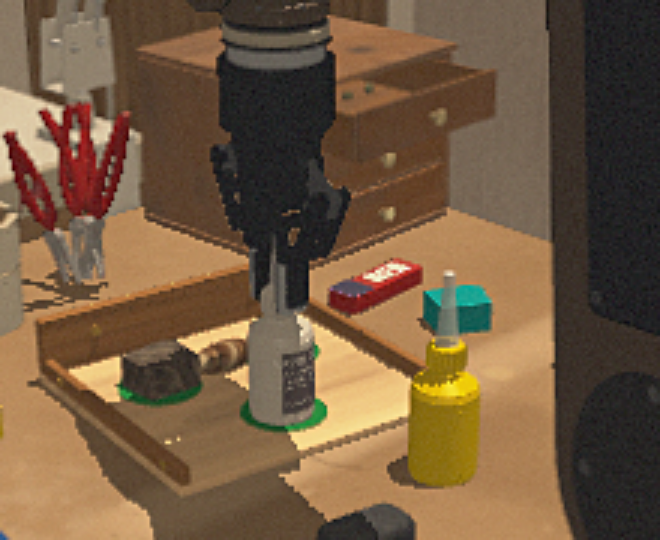

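The bottle is gripped by the cap (opening 0.286, about 24 mm). It stands upright on its pad, and the tips are clear of the shoulder. Next is lift and carry to the mat.

```bash
python3 plan.py '[[0.5345,-0.0287,0.17,1.43],[0.447,0.139,0.17,1.43],[0.36,0.3067,0.17,1.43],[0.36,0.3067,0.0875,1.43]]'
```

```text
t 4.47 [ 0.5348 -0.0287  0.0905] psi 1.4308 op 0.288
(0.5345, -0.0287, 0.17, 1.43) [-0.0002, 0.0001, -0.1061] [0.0038, 0.0011, 0.0008] rows 1.3
(0.447, 0.139, 0.17, 1.43) [0.205, -0.1469, 0.0] [0.0, 0.0, 0.0] rows 3.0
(0.36, 0.3067, 0.17, 1.43) [0.2051, -0.1462, 0.0] [0.0, 0.0, 0.0] rows 3.0
(0.36, 0.3067, 0.0875, 1.43) [0.0, 0.0, 0.11] [0.0, 0.0, 0.0] rows 1.3
```

>>> arm_command([
  {"translation": [0, 0, -0.02], "twist": [0, 0, 0], "fingers": -0.8},
  {"translation": [0, 0, -0.05], "twist": [0, 0, 0], "fingers": -0.8},
  {"translation": [0, 0, -0.08], "twist": [0, 0, 0], "fingers": -0.8},
  {"translation": [0, 0, -0.11], "twist": [0, 0, 0], "fingers": -0.8},
  {"translation": [0, 0, -0.11], "twist": [0, 0, 0], "fingers": -0.8},
])

```text
time: 5.1
eef_pos: [0.5346, -0.0282, 0.1733]
tcp_rot: [0.755, 0.656, 0.002, 0.002]
contact_force: [0.2, -0.7, -0.5]
opening: 0.28
finger_force: 39.5
```

>>> arm_command([
  {"translation": [0.03, -0.021, 0], "twist": [0, 0, 0], "fingers": -0.8},
  {"translation": [0.075, -0.053, 0], "twist": [0, 0, 0], "fingers": -0.8},
  {"translation": [0.125, -0.089, 0], "twist": [0, 0, 0], "fingers": -0.8},
  {"translation": [0.175, -0.125, 0], "twist": [0, 0, 0], "fingers": -0.8},
  {"translation": [0.225, -0.161, 0], "twist": [0, 0, 0], "fingers": -0.8},
])

```text
time: 5.72
eef_pos: [0.4357, 0.157, 0.1694]
tcp_rot: [0.755, 0.656, -0.001, -0.001]
contact_force: [-0.3, 0.1, 0.3]
opening: 0.284
finger_force: 39.5
```

>>> arm_command([
  {"translation": [0.05, -0.036, 0], "twist": [0, 0, 0], "fingers": -0.8},
  {"translation": [0.1, -0.071, 0], "twist": [0, 0, 0], "fingers": -0.8},
  {"translation": [0.145, -0.103, 0], "twist": [0, 0, 0], "fingers": -0.8},
  {"translation": [0.185, -0.132, 0], "twist": [0, 0, 0], "fingers": -0.8},
  {"translation": [0.185, -0.132, 0], "twist": [0, 0, 0], "fingers": -0.8},
])

```text
time: 6.35
eef_pos: [0.3569, 0.3083, 0.1694]
tcp_rot: [0.754, 0.657, -0.001, -0.0]
contact_force: [0.3, 0.2, -0.8]
opening: 0.281
finger_force: 39.5
```

```bash
python3 plan.py '[[0.36,0.3067,0.0875,1.43]]'
```

```text
t 6.35 [0.3569 0.3083 0.1694] psi 1.4343 op 0.281
(0.36, 0.3067, 0.0875, 1.43) [-0.0014, 0.0046, 0.1092] [-0.0018, 0.001, 0.0041] rows 1.3
```

>>> arm_command([
  {"translation": [-0.001, 0.003, 0.035], "twist": [0, 0, 0], "fingers": -0.8},
  {"translation": [-0.001, 0.003, 0.07], "twist": [0, 0, 0], "fingers": -0.8},
  {"translation": [-0.001, 0.003, 0.095], "twist": [0, 0, 0], "fingers": -0.8},
  {"translation": [-0.001, 0.003, 0.109], "twist": [0, 0, 0], "fingers": -0.8},
  {"translation": [-0.001, 0.003, 0.109], "twist": [0, 0, 0], "fingers": -0.8},
])

```text
time: 6.98
eef_pos: [0.3608, 0.3054, 0.0882]
tcp_rot: [0.755, 0.655, -0.001, -0.0]
contact_force: [-0.7, -0.4, -0.8]
opening: 0.285
finger_force: 39.5
```

>>> arm_command([
  {"translation": [0, 0, 0], "twist": [0, 0, 0], "fingers": -0.8},
  {"translation": [0, 0, 0], "twist": [0, 0, 0], "fingers": -0.8},
])

```text
time: 7.22
eef_pos: [0.3614, 0.3063, 0.0896]
tcp_rot: [0.755, 0.656, 0.001, 0.0]
contact_force: [-0.5, -1.4, -0.2]
opening: 0.286
finger_force: 39.5
```

```bash
python3 plan.py '[[0.36,0.3067,0.0865,1.43]]'; python3 -c "
from h import *
p=snap('scene','g2');cv2.imwrite('pics/g2c.png',cv2.resize(p['pixels'][180:380,120:340,::-1],None,fx=3,fy=3))"
```

```text
t 7.22 [0.3614 0.3063 0.0896] psi 1.4302 op 0.286
(0.36, 0.3067, 0.0865, 1.43) [0.0003, -0.0019, 0.0041] [0.0012, -0.0008, 0.0002] rows 0.1
```

View pics/g2c.png

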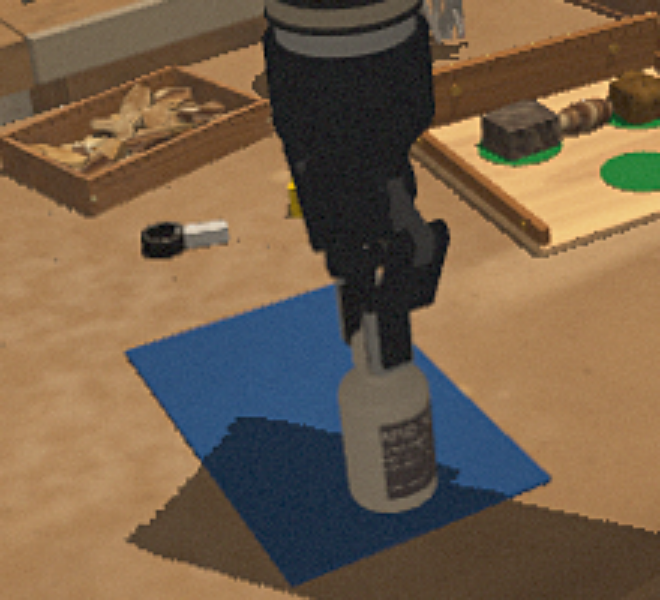

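The bottle hangs upright just above the near half of the mat. I lower it to touch.

>>> arm_command([
  {"translation": [0, 0, 0.0025], "twist": [0, 0, 0], "fingers": -0.8},
  {"translation": [0, 0, 0.0025], "twist": [0, 0, 0], "fingers": -0.8},
  {"translation": [0, 0, 0.0025], "twist": [0, 0, 0], "fingers": -0.8},
])

```text
time: 7.65
eef_pos: [0.3608, 0.3061, 0.0869]
tcp_rot: [0.755, 0.656, -0.0, -0.0]
contact_force: [0.0, 0.2, -0.7]
opening: 0.287
finger_force: 39.5
```

```bash
python3 plan.py '[[0.36,0.3067,0.0865,1.43]]'; python3 -c "
from h import *
for _ in range(4):
  s=get_state();print(s['eef_pos'],s['contact_force']);read_camera('top')"
```

```text
t 7.65 [0.3608 0.3061 0.0869] psi 1.4302 op 0.287
(0.36, 0.3067, 0.0865, 1.43) [0.0006, -0.0012, 0.0006] [-0.0001, 0.0, 0.0002] rows 0.0
[0.36080009 0.30609918 0.08693319] [ 0.01229585  0.21230065 -0.72831604]
[0.36084598 0.30612053 0.08696072] [0.19954333 0.3381116  0.29744281]
[0.36082236 0.30608589 0.0869304 ] [ 0.24699111 -0.57283327 -0.02247943]
[0.360862   0.306091   0.08697061] [-0.72429063  0.64406396  0.09680106]
```

>>> arm_command([
  {"translation": [0, 0, 0.0015], "twist": [0, 0, 0], "fingers": -0.8},
  {"translation": [0, 0, 0.0015], "twist": [0, 0, 0], "fingers": -0.8},
])

```text
time: 8.1
eef_pos: [0.3612, 0.3063, 0.0865]
tcp_rot: [0.755, 0.656, 0.0, 0.0]
contact_force: [-1.2, -1.2, 3.9]
opening: 0.283
finger_force: 39.9
```

>>> arm_command([
  {"translation": [0, 0, 0.0015], "twist": [0, 0, 0], "fingers": -0.8},
  {"translation": [0, 0, 0.0015], "twist": [0, 0, 0], "fingers": -0.8},
])

```text
time: 8.35
eef_pos: [0.3616, 0.3066, 0.0865]
tcp_rot: [0.755, 0.656, 0.001, 0.0]
contact_force: [-1.6, -1.1, 9.6]
opening: 0.281
finger_force: 40.5
```

>>> arm_command([
  {"translation": [0, 0, 0.0015], "twist": [0, 0, 0], "fingers": -0.8},
  {"translation": [0, 0, 0.0015], "twist": [0, 0, 0], "fingers": -0.8},
])

```text
time: 8.6
eef_pos: [0.362, 0.3069, 0.0865]
tcp_rot: [0.755, 0.656, 0.001, -0.0]
contact_force: [-3.3, -1.6, 14.8]
opening: 0.285
finger_force: 41.0
```

Contact came at exactly the predicted height (TCP 0.0865). I relieve the press, release and rise.

>>> arm_command([
  {"translation": [0, 0, -0.0035], "twist": [0, 0, 0], "fingers": -0.8},
  {"translation": [0, 0, -0.0035], "twist": [0, 0, 0], "fingers": -0.3},
  {"translation": [0, 0, -0.0035], "twist": [0, 0, 0], "fingers": 0.1},
  {"translation": [0, 0, -0.0035], "twist": [0, 0, 0], "fingers": 0.2},
  {"translation": [0, 0, -0.0035], "twist": [0, 0, 0], "fingers": 0.2},
])

```text
time: 9.22
eef_pos: [0.3607, 0.306, 0.0859]
tcp_rot: [0.755, 0.656, -0.0, -0.0]
contact_force: [-0.2, 0.7, 0.8]
opening: 0.601
finger_force: 0.0
```

>>> arm_command([
  {"translation": [0, 0, -0.05], "twist": [0, 0, 0], "fingers": 0.2},
  {"translation": [0, 0, -0.12], "twist": [0, 0, 0], "fingers": 0.2},
  {"translation": [0, 0, -0.19], "twist": [0, 0, 0], "fingers": 0.3},
  {"translation": [0, 0, -0.19], "twist": [0, 0, 0], "fingers": 0.45},
  {"translation": [0, 0, -0.19], "twist": [0, 0, 0], "fingers": 0.45},
])

```text
time: 9.85
eef_pos: [0.3606, 0.3059, 0.2282]
tcp_rot: [0.755, 0.656, -0.0, -0.0]
contact_force: [-0.3, -0.3, 0.2]
opening: 0.729
finger_force: 0.0
```

```bash
python3 plan.py '[[0.49,0.156,0.22,1.46],[0.624,0.0055,0.12,1.49],[0.624,0.0055,0.012,1.49]]'
```

```text
t 9.85 [0.3606 0.3059 0.2282] psi 1.4302 op 0.729
(0.49, 0.156, 0.22, 1.46) [-0.1737, 0.1989, 0.0109] [-0.0005, 0.0004, -0.0285] rows 3.2
(0.624, 0.0055, 0.12, 1.49) [-0.1797, 0.1998, 0.1333] [0.0, 0.0, -0.0286] rows 3.6
(0.624, 0.0055, 0.012, 1.49) [0.0, 0.0, 0.144] [0.0, 0.0, 0.0] rows 1.7
```

>>> arm_command([
  {"translation": [-0.174, 0.199, 0.011], "twist": [0, 0, -0.028], "fingers": 0.45},
  {"translation": [-0.174, 0.199, 0.011], "twist": [0, 0, -0.028], "fingers": 0.45},
  {"translation": [-0.174, 0.199, 0.011], "twist": [0, 0, -0.028], "fingers": 0.45},
  {"translation": [-0.174, 0.199, 0.011], "twist": [0, 0, -0.028], "fingers": 0.45},
])

```text
time: 10.35
eef_pos: [0.4909, 0.1531, 0.2177]
tcp_rot: [0.747, 0.665, -0.002, -0.001]
contact_force: [0.0, 0.3, -0.3]
opening: 0.728
finger_force: 0.0
```

>>> arm_command([
  {"translation": [-0.18, 0.2, 0.133], "twist": [0, 0, -0.029], "fingers": 0.45},
  {"translation": [-0.18, 0.2, 0.133], "twist": [0, 0, -0.029], "fingers": 0.45},
  {"translation": [-0.18, 0.2, 0.133], "twist": [0, 0, -0.029], "fingers": 0.45},
  {"translation": [-0.18, 0.2, 0.133], "twist": [0, 0, -0.029], "fingers": 0.45},
  {"translation": [-0.18, 0.2, 0.133], "twist": [0, 0, -0.029], "fingers": 0.45},
])

```text
time: 10.98
eef_pos: [0.6229, 0.0045, 0.1166]
tcp_rot: [0.736, 0.677, -0.002, -0.003]
contact_force: [1.2, 0.3, 1.2]
opening: 0.73
finger_force: 0.0
```

>>> arm_command([
  {"translation": [0, 0, 0], "twist": [0, 0, 0], "fingers": 0.45},
  {"translation": [0, 0, 0], "twist": [0, 0, 0], "fingers": 0.45},
])

```text
time: 11.22
eef_pos: [0.6239, 0.0066, 0.1212]
tcp_rot: [0.735, 0.679, 0.0, 0.0]
contact_force: [0.4, 0.1, -0.1]
opening: 0.718
finger_force: 0.0
```

```bash
python3 plan.py '[[0.624,0.0055,0.012,1.49]]'; python3 -c "
from h import *
p=snap('scene','g3');cv2.imwrite('pics/g3c.png',cv2.resize(p['pixels'][150:370,170:420,::-1],None,fx=2.7,fy=2.7))"
```

```text
t 11.22 [0.6239 0.0066 0.1212] psi 1.4915 op 0.718
(0.624, 0.0055, 0.012, 1.49) [-0.0014, 0.0002, 0.1456] [0.0003, -0.0002, 0.0014] rows 1.7
```

View pics/g3c.png

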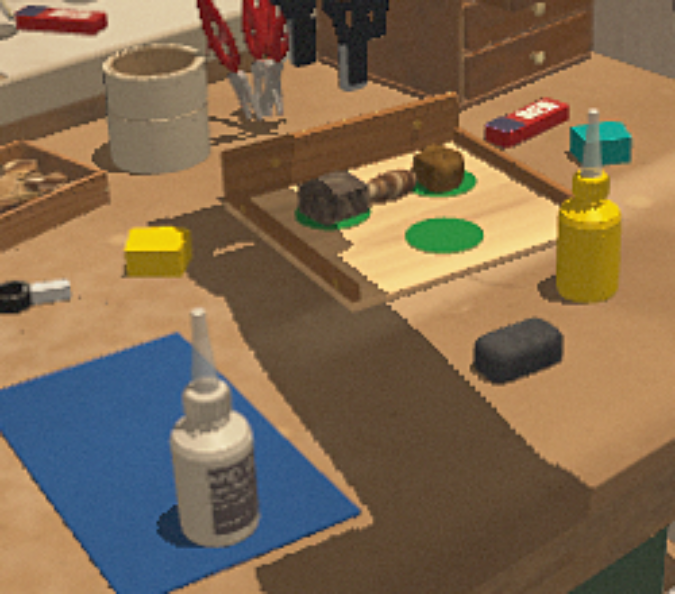

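The bottle stands upright on the mat, the front pad is empty, and block, agate and amber are in place. Now I grasp the block.

>>> arm_command([
  {"translation": [-0.001, 0, 0.06], "twist": [0, 0, 0], "fingers": 0.45},
  {"translation": [-0.001, 0, 0.11], "twist": [0, 0, 0], "fingers": 0.45},
  {"translation": [-0.001, 0, 0.135], "twist": [0, 0, 0], "fingers": 0.45},
  {"translation": [-0.001, 0, 0.1455], "twist": [0, 0, 0], "fingers": 0.45},
  {"translation": [-0.001, 0, 0.1455], "twist": [0, 0, 0], "fingers": 0.45},
])

```text
time: 11.9
eef_pos: [0.6249, 0.0045, 0.0123]
tcp_rot: [0.735, 0.678, 0.0, 0.0]
contact_force: [0.4, -0.1, 0.6]
opening: 0.726
finger_force: 0.0
```

>>> arm_command([
  {"translation": [0, 0, 0], "twist": [0, 0, 0], "fingers": 0.2},
  {"translation": [0, 0, 0], "twist": [0, 0, 0], "fingers": 0.05},
  {"translation": [0, 0, 0], "twist": [0, 0, 0], "fingers": -0.1},
  {"translation": [0, 0, 0], "twist": [0, 0, 0], "fingers": -0.4},
  {"translation": [0, 0, 0], "twist": [0, 0, 0], "fingers": -0.4},
], grip_force=50)

```text
time: 12.52
eef_pos: [0.6257, 0.0041, 0.0134]
tcp_rot: [0.735, 0.678, 0.001, 0.001]
contact_force: [-0.9, 0.3, 6.0]
opening: 0.445
finger_force: 50.5
```

```bash
python3 plan.py '[[0.624,0.0055,0.11,1.49],[0.537,0.15,0.11,1.46],[0.451,0.2934,0.11,1.43],[0.451,0.2934,0.012,1.43]]'
```

```text
t 12.53 [0.6257 0.0041 0.0134] psi 1.4899 op 0.445
(0.624, 0.0055, 0.11, 1.49) [0.0016, -0.002, -0.1288] [0.0027, 0.0003, -0.0001] rows 1.5
(0.537, 0.15, 0.11, 1.46) [0.1827, -0.1312, 0.0] [0.0, 0.0, 0.0286] rows 2.7
(0.451, 0.2934, 0.11, 1.43) [0.1773, -0.1351, 0.0] [0.0, 0.0, 0.0286] rows 2.7
(0.451, 0.2934, 0.012, 1.43) [0.0, 0.0, 0.1307] [0.0, 0.0, 0.0] rows 1.6
```

>>> arm_command([
  {"translation": [0, 0, -0.03], "twist": [0, 0, 0], "fingers": -0.4},
  {"translation": [0, 0, -0.08], "twist": [0, 0, 0], "fingers": -0.4},
  {"translation": [0, 0, -0.13], "twist": [0, 0, 0], "fingers": -0.4},
  {"translation": [0, 0, -0.13], "twist": [0, 0, 0], "fingers": -0.4},
])

```text
time: 13.02
eef_pos: [0.6271, 0.004, 0.1143]
tcp_rot: [0.735, 0.678, 0.003, 0.003]
contact_force: [-0.1, -0.2, -0.4]
opening: 0.449
finger_force: 50.3
```

>>> arm_command([
  {"translation": [0.05, -0.036, 0], "twist": [0, 0, 0.01], "fingers": -0.4},
  {"translation": [0.11, -0.079, 0], "twist": [0, 0, 0.02], "fingers": -0.4},
  {"translation": [0.17, -0.122, 0], "twist": [0, 0, 0.029], "fingers": -0.4},
  {"translation": [0.183, -0.131, 0], "twist": [0, 0, 0.029], "fingers": -0.4},
])

```text
time: 13.52
eef_pos: [0.5344, 0.1513, 0.1076]
tcp_rot: [0.744, 0.668, -0.001, -0.001]
contact_force: [0.2, -0.2, -0.2]
opening: 0.447
finger_force: 50.4
```

>>> arm_command([
  {"translation": [0.06, -0.046, 0], "twist": [0, 0, 0.015], "fingers": -0.4},
  {"translation": [0.12, -0.091, 0], "twist": [0, 0, 0.029], "fingers": -0.4},
  {"translation": [0.165, -0.126, 0], "twist": [0, 0, 0.029], "fingers": -0.4},
  {"translation": [0.177, -0.135, 0], "twist": [0, 0, 0.029], "fingers": -0.4},
  {"translation": [0.177, -0.135, 0], "twist": [0, 0, 0.029], "fingers": -0.4},
])

```text
time: 14.15
eef_pos: [0.4517, 0.292, 0.1087]
tcp_rot: [0.755, 0.656, -0.0, 0.0]
contact_force: [0.4, -0.7, -0.2]
opening: 0.445
finger_force: 50.4
```

```bash
python3 plan.py '[[0.451,0.2934,0.011,1.43]]'
```

```text
t 14.15 [0.4517 0.292  0.1087] psi 1.43 op 0.445
(0.451, 0.2934, 0.011, 1.43) [0.0018, -0.0012, 0.1303] [-0.0001, 0.0008, 0.0] rows 1.6
```

>>> arm_command([
  {"translation": [0, 0, 0.05], "twist": [0, 0, 0], "fingers": -0.4},
  {"translation": [0, 0, 0.1], "twist": [0, 0, 0], "fingers": -0.4},
  {"translation": [0, 0, 0.122], "twist": [0, 0, 0], "fingers": -0.4},
  {"translation": [0, 0, 0.13], "twist": [0, 0, 0], "fingers": -0.4},
  {"translation": [0, 0, 0.13], "twist": [0, 0, 0], "fingers": -0.4},
])

```text
time: 14.78
eef_pos: [0.4526, 0.2922, 0.0122]
tcp_rot: [0.756, 0.655, 0.001, 0.0]
contact_force: [-0.4, -0.8, -0.9]
opening: 0.445
finger_force: 50.4
```

>>> arm_command([
  {"translation": [0, 0, 0], "twist": [0, 0, 0], "fingers": -0.4},
  {"translation": [0, 0, 0.001], "twist": [0, 0, 0], "fingers": -0.4},
  {"translation": [0, 0, 0.001], "twist": [0, 0, 0], "fingers": -0.4},
])

```text
time: 15.15
eef_pos: [0.4519, 0.2925, 0.0114]
tcp_rot: [0.755, 0.655, 0.0, 0.0]
contact_force: [-0.5, -0.5, -0.8]
opening: 0.448
finger_force: 50.4
```

>>> arm_command([
  {"translation": [0, 0, 0.0025], "twist": [0, 0, 0], "fingers": -0.4},
  {"translation": [0, 0, 0.0025], "twist": [0, 0, 0], "fingers": -0.4},
])

```text
time: 15.4
eef_pos: [0.4519, 0.2925, 0.0094]
tcp_rot: [0.755, 0.655, 0.0, 0.0]
contact_force: [-1.5, 0.4, 3.4]
opening: 0.445
finger_force: 50.7
```

>>> arm_command([
  {"translation": [0, 0, 0], "twist": [0, 0, 0], "fingers": -0.05},
  {"translation": [0, 0, 0], "twist": [0, 0, 0], "fingers": 0.2},
  {"translation": [0, 0, 0], "twist": [0, 0, 0], "fingers": 0.35},
  {"translation": [0, 0, 0], "twist": [0, 0, 0], "fingers": 0.35},
])

```text
time: 15.9
eef_pos: [0.4516, 0.2923, 0.0089]
tcp_rot: [0.755, 0.655, -0.0, -0.0]
contact_force: [-0.4, 0.3, -0.4]
opening: 0.675
finger_force: 0.0
```

>>> arm_command([
  {"translation": [0, 0, -0.04], "twist": [0, 0, 0], "fingers": 0.35},
  {"translation": [0, 0, -0.09], "twist": [0, 0, 0], "fingers": 0.35},
  {"translation": [0, 0, -0.13], "twist": [0, 0, 0], "fingers": 0.45},
  {"translation": [0, 0, -0.13], "twist": [0, 0, 0], "fingers": 0.45},
])

```text
time: 16.4
eef_pos: [0.4536, 0.2932, 0.1094]
tcp_rot: [0.755, 0.655, 0.003, 0.001]
contact_force: [0.1, 0.3, -0.4]
opening: 0.725
finger_force: 0.0
```

```bash
python3 plan.py '[[0.53,0.1,0.13,1.45],[0.6055,-0.092,0.13,1.45],[0.6055,-0.092,0.014,1.45]]'
python3 - <<'E'
from h import *
b=snap('top','t3');h=cv2.cvtColor(b['pixels'],cv2.COLOR_RGB2HSV)
m=((h[...,0]>55)&(h[...,0]<85)&(h[...,1]>140)&(h[...,2]>40)).astype(np.uint8)
n,l,s,c=cv2.connectedComponentsWithStats(m)
for i in range(1,n):
    if s[i,4]>50: print(s[i],atz(b,c[i][::-1],.008)[:2])
E
```

```text
t 16.4 [0.4536 0.2932 0.1094] psi 1.4293 op 0.725
(0.53, 0.1, 0.13, 1.45) [-0.2405, 0.1373, -0.0275] [0.0054, -0.0031, -0.0198] rows 3.3
(0.6055, -0.092, 0.13, 1.45) [-0.242, 0.1308, 0.0] [0.0, 0.0, 0.0] rows 3.3
(0.6055, -0.092, 0.014, 1.45) [0.0, 0.0, 0.1547] [0.0, 0.0, 0.0] rows 1.9
[307 193  24  24 434] [0.62429335 0.00780691]
[349 200  24  23 193] [ 0.60698096 -0.1001373 ]
[322 230  25  24 457] [ 0.53195227 -0.0303445 ]
```

>>> arm_command([
  {"translation": [-0.24, 0.137, -0.027], "twist": [0, 0, -0.02], "fingers": 0.45},
  {"translation": [-0.24, 0.137, -0.027], "twist": [0, 0, -0.02], "fingers": 0.45},
  {"translation": [-0.24, 0.137, -0.027], "twist": [0, 0, -0.02], "fingers": 0.45},
  {"translation": [-0.24, 0.137, -0.027], "twist": [0, 0, -0.02], "fingers": 0.45},
])

```text
time: 16.95
eef_pos: [0.5281, 0.0968, 0.1253]
tcp_rot: [0.75, 0.662, -0.001, -0.001]
contact_force: [0.1, 0.8, -0.5]
opening: 0.731
finger_force: 0.0
```

>>> arm_command([
  {"translation": [-0.242, 0.131, 0], "twist": [0, 0, 0], "fingers": 0.45},
  {"translation": [-0.242, 0.131, 0], "twist": [0, 0, 0], "fingers": 0.45},
  {"translation": [-0.242, 0.131, 0], "twist": [0, 0, 0], "fingers": 0.45},
  {"translation": [-0.242, 0.131, 0], "twist": [0, 0, 0], "fingers": 0.45},
  {"translation": [-0.242, 0.131, 0], "twist": [0, 0, 0], "fingers": 0.45},
])

```text
time: 17.58
eef_pos: [0.603, -0.0923, 0.1251]
tcp_rot: [0.749, 0.663, -0.001, -0.001]
contact_force: [-0.7, 0.2, -1.0]
opening: 0.727
finger_force: 0.0
```

>>> arm_command([
  {"translation": [0, 0, 0], "twist": [0, 0, 0], "fingers": 0.45},
  {"translation": [0, 0, 0], "twist": [0, 0, 0], "fingers": 0.45},
  {"translation": [0, 0, 0], "twist": [0, 0, 0], "fingers": 0.45},
])

```text
time: 17.95
eef_pos: [0.6034, -0.0911, 0.1268]
tcp_rot: [0.748, 0.664, 0.0, -0.0]
contact_force: [-0.6, 0.6, -0.0]
opening: 0.721
finger_force: 0.0
```

```bash
python3 plan.py '[[0.6055,-0.092,0.012,1.45]]'
```

```text
t 17.95 [ 0.6034 -0.0911  0.1268] psi 1.4518 op 0.721
(0.6055, -0.092, 0.012, 1.45) [-0.0009, 0.0029, 0.1531] [-0.0001, -0.0001, 0.0017] rows 1.8
```

>>> arm_command([
  {"translation": [-0.001, 0.003, 0.06], "twist": [0, 0, 0], "fingers": 0.45},
  {"translation": [-0.001, 0.003, 0.115], "twist": [0, 0, 0], "fingers": 0.45},
  {"translation": [-0.001, 0.003, 0.142], "twist": [0, 0, 0], "fingers": 0.45},
  {"translation": [-0.001, 0.003, 0.153], "twist": [0, 0, 0], "fingers": 0.45},
  {"translation": [-0.001, 0.003, 0.153], "twist": [0, 0, 0], "fingers": 0.45},
])

```text
time: 18.58
eef_pos: [0.6064, -0.0935, 0.0126]
tcp_rot: [0.748, 0.663, 0.0, 0.0]
contact_force: [-0.3, -0.9, -0.1]
opening: 0.724
finger_force: 0.0
```

>>> arm_command([
  {"translation": [0, 0, 0], "twist": [0, 0, 0], "fingers": 0.25},
  {"translation": [0, 0, 0], "twist": [0, 0, 0], "fingers": 0.1},
  {"translation": [0, 0, 0], "twist": [0, 0, 0], "fingers": -0.05},
  {"translation": [0, 0, 0], "twist": [0, 0, 0], "fingers": -0.2},
  {"translation": [0, 0, 0], "twist": [0, 0, 0], "fingers": -0.5},
], grip_force=50)

```text
time: 19.2
eef_pos: [0.6071, -0.0938, 0.0141]
tcp_rot: [0.748, 0.663, 0.001, 0.001]
contact_force: [-1.9, 1.4, 6.9]
opening: 0.446
finger_force: 47.9
```

>>> arm_command([
  {"translation": [0, 0, 0], "twist": [0, 0, 0], "fingers": -0.5},
  {"translation": [0, 0, 0], "twist": [0, 0, 0], "fingers": -0.5},
])

```text
time: 19.45
eef_pos: [0.607, -0.0938, 0.0141]
tcp_rot: [0.748, 0.663, 0.001, 0.001]
contact_force: [-0.6, 0.7, 6.3]
opening: 0.446
finger_force: 47.9
```

```bash
python3 plan.py '[[0.6055,-0.092,0.13,1.45],[0.57,0.095,0.13,1.44],[0.536,0.281,0.13,1.43]]'
```

```text
t 19.45 [ 0.607  -0.0938  0.0141] psi 1.4501 op 0.446
(0.6055, -0.092, 0.13, 1.45) [0.0021, -0.0019, -0.1545] [0.0024, 0.0004, 0.0001] rows 1.9
(0.57, 0.095, 0.13, 1.44) [0.2418, -0.077, 0.0] [0.0, 0.0, 0.0095] rows 3.0
(0.536, 0.281, 0.13, 1.43) [0.24, -0.0773, 0.0] [0.0, 0.0, 0.0095] rows 3.0
```

>>> arm_command([
  {"translation": [0, 0, -0.04], "twist": [0, 0, 0], "fingers": -0.5},
  {"translation": [0, 0, -0.1], "twist": [0, 0, 0], "fingers": -0.5},
  {"translation": [0, 0, -0.154], "twist": [0, 0, 0], "fingers": -0.5},
  {"translation": [0, 0, -0.154], "twist": [0, 0, 0], "fingers": -0.5},
])

```text
time: 19.95
eef_pos: [0.6083, -0.0943, 0.1322]
tcp_rot: [0.748, 0.663, 0.002, 0.004]
contact_force: [-0.2, -0.6, 0.5]
opening: 0.445
finger_force: 48.1
```

>>> arm_command([
  {"translation": [0.06, -0.019, 0], "twist": [0, 0, 0.005], "fingers": -0.5},
  {"translation": [0.13, -0.041, 0], "twist": [0, 0, 0.009], "fingers": -0.5},
  {"translation": [0.2, -0.063, 0], "twist": [0, 0, 0.01], "fingers": -0.5},
  {"translation": [0.242, -0.077, 0], "twist": [0, 0, 0.01], "fingers": -0.5},
])

```text
time: 20.45
eef_pos: [0.5681, 0.0959, 0.1253]
tcp_rot: [0.751, 0.66, -0.001, -0.001]
contact_force: [1.3, -0.3, -1.3]
opening: 0.444
finger_force: 48.1
```

>>> arm_command([
  {"translation": [0.07, -0.022, 0], "twist": [0, 0, 0.005], "fingers": -0.5},
  {"translation": [0.14, -0.045, 0], "twist": [0, 0, 0.009], "fingers": -0.5},
  {"translation": [0.2, -0.064, 0], "twist": [0, 0, 0.01], "fingers": -0.5},
  {"translation": [0.24, -0.077, 0], "twist": [0, 0, 0.01], "fingers": -0.5},
  {"translation": [0.24, -0.077, 0], "twist": [0, 0, 0.01], "fingers": -0.5},
])

```text
time: 21.08
eef_pos: [0.5346, 0.2812, 0.1254]
tcp_rot: [0.754, 0.657, -0.002, -0.001]
contact_force: [0.4, -0.4, -1.3]
opening: 0.446
finger_force: 48.1
```

```bash
python3 plan.py '[[0.536,0.281,0.0115,1.43]]'
```

```text
t 21.07 [0.5346 0.2812 0.1254] psi 1.4326 op 0.446
(0.536, 0.281, 0.0115, 1.43) [0.0002, 0.0023, 0.1518] [-0.0032, 0.0015, 0.0025] rows 1.8
```

>>> arm_command([
  {"translation": [0, 0.001, 0.06], "twist": [0, 0, 0], "fingers": -0.5},
  {"translation": [0, 0.001, 0.115], "twist": [0, 0, 0], "fingers": -0.5},
  {"translation": [0, 0.001, 0.14], "twist": [0, 0, 0], "fingers": -0.5},
  {"translation": [0, 0.001, 0.151], "twist": [0, 0, 0], "fingers": -0.5},
  {"translation": [0, 0.001, 0.151], "twist": [0, 0, 0], "fingers": -0.5},
])

```text
time: 21.7
eef_pos: [0.5379, 0.2794, 0.0146]
tcp_rot: [0.756, 0.655, 0.0, 0.0]
contact_force: [0.3, 0.2, 0.6]
opening: 0.446
finger_force: 48.1
```

>>> arm_command([
  {"translation": [0, 0, 0], "twist": [0, 0, 0], "fingers": -0.5},
  {"translation": [0, 0, 0.001], "twist": [0, 0, 0], "fingers": -0.5},
  {"translation": [0, 0, 0.001], "twist": [0, 0, 0], "fingers": -0.5},
])

```text
time: 22.08
eef_pos: [0.5377, 0.2798, 0.0142]
tcp_rot: [0.755, 0.655, 0.001, 0.0]
contact_force: [0.7, 0.2, -1.2]
opening: 0.446
finger_force: 48.1
```

>>> arm_command([
  {"translation": [0, 0, 0.004], "twist": [0, 0, 0], "fingers": -0.5},
  {"translation": [0, 0, 0.004], "twist": [0, 0, 0], "fingers": -0.5},
])

```text
time: 22.32
eef_pos: [0.5373, 0.2796, 0.0103]
tcp_rot: [0.755, 0.655, -0.0, -0.0]
contact_force: [0.7, 0.3, 0.0]
opening: 0.443
finger_force: 48.1
```

>>> arm_command([
  {"translation": [0, 0, 0.0015], "twist": [0, 0, 0], "fingers": -0.5},
  {"translation": [0, 0, 0.0015], "twist": [0, 0, 0], "fingers": -0.5},
])

```text
time: 22.58
eef_pos: [0.5373, 0.2796, 0.0102]
tcp_rot: [0.755, 0.655, -0.0, -0.0]
contact_force: [-3.1, -1.5, 4.9]
opening: 0.444
finger_force: 49.8
```

Contact is again as predicted, so I release and go for the agate.

>>> arm_command([
  {"translation": [0, 0, -0.001], "twist": [0, 0, 0], "fingers": -0.1},
  {"translation": [0, 0, -0.001], "twist": [0, 0, 0], "fingers": 0.2},
  {"translation": [0, 0, -0.001], "twist": [0, 0, 0], "fingers": 0.35},
  {"translation": [0, 0, -0.001], "twist": [0, 0, 0], "fingers": 0.35},
])

```text
time: 23.08
eef_pos: [0.5373, 0.2796, 0.0099]
tcp_rot: [0.755, 0.655, -0.0, -0.0]
contact_force: [0.2, -0.6, 0.2]
opening: 0.677
finger_force: 0.0
```

>>> arm_command([
  {"translation": [0, 0, -0.04], "twist": [0, 0, 0], "fingers": 0.35},
  {"translation": [0, 0, -0.1], "twist": [0, 0, 0], "fingers": 0.35},
  {"translation": [0, 0, -0.15], "twist": [0, 0, 0], "fingers": 0.35},
  {"translation": [0, 0, -0.15], "twist": [0, 0, 0], "fingers": 0.35},
])

```text
time: 23.58
eef_pos: [0.54, 0.2805, 0.127]
tcp_rot: [0.755, 0.655, 0.004, 0.002]
contact_force: [-0.2, -0.5, -0.2]
opening: 0.674
finger_force: 0.0
```

```bash
python3 plan.py '[[0.577,0.12,0.12,1.45],[0.616,-0.0465,0.12,1.475]]'
python3 - <<'E'
from h import *
a=snap('scene','s4');b=snap('top','t4')
def band(p,r0,r1,c0,c1):
    h=cv2.cvtColor(p['pixels'],cv2.COLOR_RGB2HSV);m=np.zeros(h.shape[:2],np.uint8)
    m[r0:r1,c0:c1]=((h[...,2]<150)|(h[...,1]<90))[r0:r1,c0:c1]
    return m
pics=[]
o=b['pixels'][160:270,270:410,::-1];o2=a['pixels'][180:290,240:380,::-1]
o3=b['pixels'][215:345,150:250,::-1]
k=lambda i,f:cv2.resize(i,None,fx=f,fy=f,interpolation=cv2.INTER_CUBIC)
top=np.hstack([k(o,2.8),k(o2,2.8)]);bot=k(o3,2.2);z=np.zeros((bot.shape[0],top.shape[1],3),np.uint8);z[:,:bot.shape[1]]=bot
cv2.imwrite('pics/m4.png',np.vstack([top,z]))
for n in('egg','bottle','dark_block','amber_lump'):
    print(n,[(np.round(r['point'],1).tolist(),round(r['conf'],2),atz(b,r['point'],.018)[:2].round(4)) for r in recognise(b,n)])
E
```

```text
t 23.57 [0.54   0.2805 0.127 ] psi 1.4292 op 0.674
(0.577, 0.12, 0.12, 1.45) [-0.2049, 0.079, 0.0092] [0.0073, -0.0035, -0.0199] rows 2.6
(0.616, -0.0465, 0.12, 1.475) [-0.2141, 0.0784, 0.0] [0.0, 0.0, -0.0239] rows 2.7
egg [([195.2, 419.1], 0.6, array([ 0.6441, -0.2374])), ([210.0, 338.4], 0.46, array([ 0.6072, -0.0405]))]
bottle [([294.2, 346.6], 0.82, array([ 0.4049, -0.0572]))]
dark_block [([190.9, 259.6], 0.9, array([0.6562, 0.1503])), ([229.1, 422.7], 0.54, array([ 0.5594, -0.242 ])), ([272.4, 203.0], 0.46, array([0.4567, 0.2796]))]
amber_lump [([240.9, 204.0], 0.67, array([0.5325, 0.2806]))]
```

View pics/m4.png

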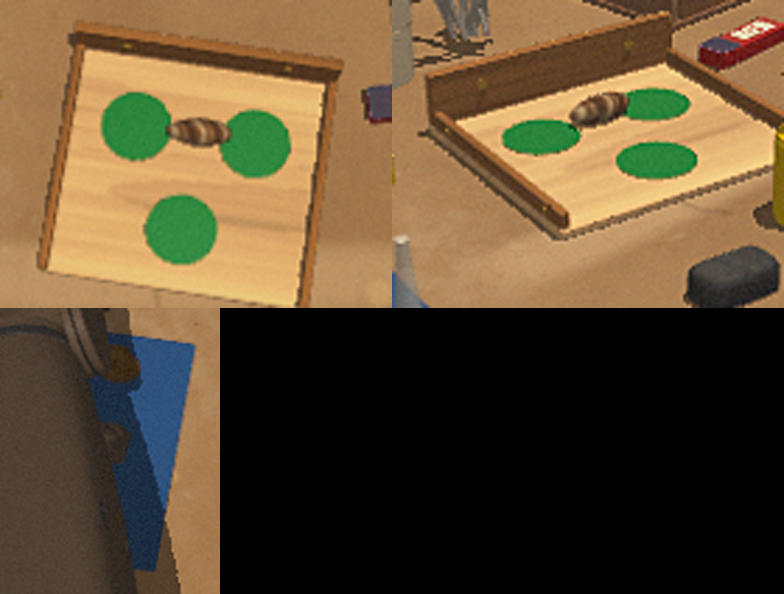

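The agate now lies free: its top-view centre is about (row 206.6, col 340.6), in the scene view about (218, 313.8). All three pads are clear, and amber and block rest on the mat under the arm's shadow.

Run:
```python
from h import *
np.set_printoptions(precision=4,suppress=True)
a=read_camera('scene');b=read_camera('top')
A=np.array([218.1,313.8]);B=np.array([206.6,340.6])
print(tri(a,A,b,B),atz(b,B,.0185),atz(a,A,.0185))
e=[atz(b,np.array([160+r/2.8-.5,270+c/2.8-.5]),.0185) for c,r in((167,130),(231,134))];d=e[0]-e[1];print(e,np.arctan2(d[1],d[0]))
for p in(a,b):
    h=cv2.cvtColor(p['pixels'],cv2.COLOR_RGB2HSV)
    m=((h[...,0]>55)&(h[...,0]<85)&(h[...,1]>140)&(h[...,2]>40)).astype(np.uint8)
    n,l,s,c=cv2.connectedComponentsWithStats(m)
    print([atz(p,c[i][::-1],.008)[:2] for i in range(1,n) if s[i,4]>50])
# egg mask in top between pads: moments
h=cv2.cvtColor(b['pixels'],cv2.COLOR_RGB2HSV);m=np.zeros((480,640),np.uint8)
q=((h[...,2]<165)&~((h[...,0]>40)&(h[...,0]<90)&(h[...,1]>120))).astype(np.uint8);m[198:217,326:356]=q[198:217,326:356]
n,l,s,c=cv2.connectedComponentsWithStats(m);i=1+s[1:,4].argmax();yx=np.argwhere(l==i)
w=np.array([atz(b,x,.0185)[:2] for x in yx]);u,S,vt=np.linalg.svd(w-w.mean(0),full_matrices=False)
print(s[i],w.mean(0),S/np.sqrt(len(w))*4,np.arctan2(vt[0,1],vt[0,0]))
```

```text
(array([ 0.6162, -0.0453,  0.0185]), np.float64(0.0016404556059775519)) [ 0.6156 -0.0459  0.0185] [ 0.617  -0.0449  0.0185]
[array([ 0.6173, -0.0183,  0.0185]), array([ 0.6136, -0.0733,  0.0185])] 1.5027467008926032
[array([ 0.6082, -0.0973]), array([0.6266, 0.008 ]), array([ 0.5344, -0.0303])]
[array([0.6243, 0.0079]), array([ 0.6073, -0.096 ]), array([ 0.5321, -0.0302])]
[329 201  25  13 187] [ 0.6148 -0.0467] [0.0573 0.0281] -1.6042341418467214
```

```bash
python3 plan.py '[[0.577,0.12,0.12,1.46],[0.616,-0.046,0.12,1.51]]'
```

```text
t 23.98 [0.5366 0.2793 0.121 ] psi 1.4291 op 0.679
(0.577, 0.12, 0.12, 1.46) [-0.2027, 0.0834, 0.0014] [-0.0023, 0.0011, -0.0295] rows 2.6
(0.616, -0.046, 0.12, 1.51) [-0.2142, 0.0762, 0.0] [0.0, 0.0, -0.0477] rows 2.7
```

>>> arm_command([
  {"translation": [-0.203, 0.083, 0], "twist": [0, 0, -0.03], "fingers": 0.2},
  {"translation": [-0.203, 0.083, 0], "twist": [0, 0, -0.03], "fingers": 0.2},
  {"translation": [-0.203, 0.083, 0], "twist": [0, 0, -0.03], "fingers": 0.2},
  {"translation": [-0.203, 0.083, 0], "twist": [0, 0, -0.03], "fingers": 0.2},
])

```text
time: 24.48
eef_pos: [0.578, 0.1175, 0.1221]
tcp_rot: [0.746, 0.665, -0.0, -0.0]
contact_force: [0.0, 1.1, -1.1]
opening: 0.597
finger_force: 0.0
```

>>> arm_command([
  {"translation": [-0.214, 0.076, 0], "twist": [0, 0, -0.048], "fingers": 0.2},
  {"translation": [-0.214, 0.076, 0], "twist": [0, 0, -0.048], "fingers": 0.2},
  {"translation": [-0.214, 0.076, 0], "twist": [0, 0, -0.048], "fingers": 0.2},
  {"translation": [-0.214, 0.076, 0], "twist": [0, 0, -0.048], "fingers": 0.2},
  {"translation": [-0.214, 0.076, 0], "twist": [0, 0, -0.048], "fingers": 0.2},
])

```text
time: 25.1
eef_pos: [0.616, -0.0445, 0.1219]
tcp_rot: [0.728, 0.686, -0.0, -0.001]
contact_force: [0.5, 0.3, -0.6]
opening: 0.602
finger_force: 0.0
```

>>> arm_command([
  {"translation": [0, 0, 0.05], "twist": [0, 0, 0], "fingers": 0.2},
  {"translation": [0, 0, 0.09], "twist": [0, 0, 0], "fingers": 0.2},
  {"translation": [0, 0, 0.09], "twist": [0, 0, 0], "fingers": 0.2},
  {"translation": [0, 0, 0.09], "twist": [0, 0, 0], "fingers": 0.2},
])

```text
time: 25.6
eef_pos: [0.6171, -0.0446, 0.0562]
tcp_rot: [0.727, 0.686, 0.0, 0.001]
contact_force: [0.5, -0.6, 1.0]
opening: 0.606
finger_force: 0.0
```

```bash
python3 plan.py '[[0.616,-0.046,0.0105,1.51]]'
```

```text
t 25.6 [ 0.6171 -0.0446  0.0562] psi 1.5124 op 0.606
(0.616, -0.046, 0.0105, 1.51) [-0.0019, -0.0014, 0.0609] [0.0013, 0.0001, 0.0023] rows 0.7
```

>>> arm_command([
  {"translation": [-0.0015, -0.001, 0.03], "twist": [0, 0, 0], "fingers": 0.2},
  {"translation": [-0.0015, -0.001, 0.05], "twist": [0, 0, 0], "fingers": 0.2},
  {"translation": [-0.0015, -0.001, 0.061], "twist": [0, 0, 0], "fingers": 0.2},
  {"translation": [-0.0015, -0.001, 0.061], "twist": [0, 0, 0], "fingers": 0.2},
])

```text
time: 26.1
eef_pos: [0.6154, -0.0466, 0.009]
tcp_rot: [0.728, 0.686, -0.0, -0.0]
contact_force: [0.3, 0.7, -0.3]
opening: 0.6
finger_force: 0.0
```

>>> arm_command([
  {"translation": [0, 0, 0], "twist": [0, 0, 0], "fingers": 0},
  {"translation": [0, 0, 0], "twist": [0, 0, 0], "fingers": -0.15},
  {"translation": [0, 0, 0], "twist": [0, 0, 0], "fingers": -0.3},
  {"translation": [0, 0, 0], "twist": [0, 0, 0], "fingers": -0.45},
  {"translation": [0, 0, 0], "twist": [0, 0, 0], "fingers": -0.85},
], grip_force=40)

```text
time: 26.72
eef_pos: [0.6161, -0.0469, 0.0099]
tcp_rot: [0.728, 0.686, 0.0, 0.0]
contact_force: [0.4, 0.7, 2.8]
opening: 0.249
finger_force: 39.1
```

>>> arm_command([
  {"translation": [0, 0, 0], "twist": [0, 0, 0], "fingers": -0.85},
  {"translation": [0, 0, 0], "twist": [0, 0, 0], "fingers": -0.85},
])

```text
time: 26.98
eef_pos: [0.6161, -0.0469, 0.0099]
tcp_rot: [0.728, 0.686, 0.0, 0.0]
contact_force: [-1.7, 0.0, 5.1]
opening: 0.253
finger_force: 39.3
```

>>> arm_command([
  {"translation": [0, 0, -0.03], "twist": [0, 0, 0], "fingers": -0.85},
  {"translation": [0, 0, -0.08], "twist": [0, 0, 0], "fingers": -0.85},
  {"translation": [0, 0, -0.13], "twist": [0, 0, 0], "fingers": -0.85},
  {"translation": [0, 0, -0.13], "twist": [0, 0, 0], "fingers": -0.85},
])

```text
time: 27.48
eef_pos: [0.6178, -0.0473, 0.1101]
tcp_rot: [0.728, 0.686, 0.002, 0.003]
contact_force: [-0.1, -0.7, -0.1]
opening: 0.248
finger_force: 39.4
```

```bash
python3 plan.py '[[0.52,-0.18,0.11,1.75],[0.4383,-0.3062,0.11,1.972]]'
python3 - <<'E'
from h import *
np.set_printoptions(precision=4,suppress=True)
b=snap('top','t5')
o=b['pixels'][245:315,405:495,::-1];o1=b['pixels'][170:260,290:390,::-1]
k=lambda i,f:cv2.resize(i,None,fx=f,fy=f,interpolation=cv2.INTER_CUBIC)
L=k(o,6);S=k(o1,3.5);z=np.zeros((L.shape[0],S.shape[1],3),np.uint8);z[:min(len(S),len(L))]=S[:len(L)]
cv2.imwrite('pics/tray.png',np.hstack([L,z])[:600,:800])
E
```

```text
t 27.48 [ 0.6178 -0.0473  0.1101] psi 1.5109 op 0.248
(0.52, -0.18, 0.11, 1.75) [-0.1844, -0.1195, -0.0004] [0.0061, 0.0019, -0.2284] rows 2.6
(0.4383, -0.3062, 0.11, 1.972) [-0.1462, -0.1372, 0.0] [0.0, 0.0, -0.212] rows 2.4
```

View pics/tray.png

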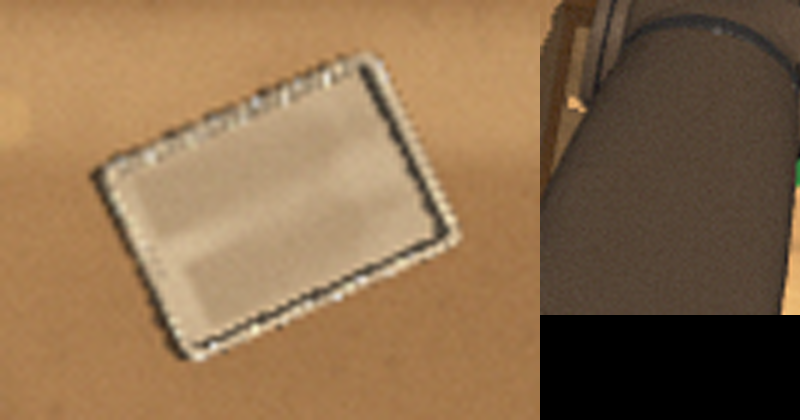

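The agate is held (opening 0.25). The tray's outer rim corners in the 6x crop are about (102,170), (372,56), (460,238) and (190,358).

```bash
python3 - <<'E'
from h import *
np.set_printoptions(precision=4,suppress=True)
b=read_camera('top')
w=np.array([atz(b,np.array([245+r/6-.5,405+c/6-.5]),.015)[:2] for c,r in((102,170),(372,56),(460,238),(190,358))])
print(w,w.mean(0),np.linalg.norm(w-np.roll(w,1,0),axis=1));d=(w[0]-w[1])+(w[3]-w[2]);print(np.arctan2(d[1],d[0]))
c=w.mean(0)
E
python3 plan.py '[[0.52,-0.18,0.11,1.75],[0.44,-0.307,0.11,1.972]]'
```

```text
[[ 0.4543 -0.2348]
 [ 0.4991 -0.3455]
 [ 0.4261 -0.3763]
 [ 0.3803 -0.2661]] [ 0.44   -0.3057] [0.0803 0.1195 0.0793 0.1193]
1.9602038419006105
t 27.57 [ 0.615  -0.0467  0.1059] psi 1.5108 op 0.251
(0.52, -0.18, 0.11, 1.75) [-0.1851, -0.1157, -0.0054] [-0.0012, -0.0004, -0.2284] rows 2.6
(0.44, -0.307, 0.11, 1.972) [-0.1476, -0.1351, 0.0] [0.0, 0.0, -0.212] rows 2.4
```

>>> arm_command([
  {"translation": [-0.06, -0.038, -0.002], "twist": [0, 0, -0.08], "fingers": -0.85},
  {"translation": [-0.13, -0.081, -0.005], "twist": [0, 0, -0.16], "fingers": -0.85},
  {"translation": [-0.185, -0.116, -0.005], "twist": [0, 0, -0.228], "fingers": -0.85},
  {"translation": [-0.185, -0.116, -0.005], "twist": [0, 0, -0.228], "fingers": -0.85},
])

```text
time: 28.08
eef_pos: [0.5174, -0.1815, 0.1079]
tcp_rot: [0.643, 0.766, -0.001, -0.002]
contact_force: [0.3, -0.7, -1.0]
opening: 0.249
finger_force: 39.5
```

>>> arm_command([
  {"translation": [-0.06, -0.055, 0], "twist": [0, 0, -0.08], "fingers": -0.85},
  {"translation": [-0.12, -0.11, 0], "twist": [0, 0, -0.16], "fingers": -0.85},
  {"translation": [-0.148, -0.135, 0], "twist": [0, 0, -0.205], "fingers": -0.85},
  {"translation": [-0.148, -0.135, 0], "twist": [0, 0, -0.205], "fingers": -0.85},
  {"translation": [-0.148, -0.135, 0], "twist": [0, 0, -0.205], "fingers": -0.85},
])

```text
time: 28.7
eef_pos: [0.4407, -0.3059, 0.1093]
tcp_rot: [0.555, 0.832, 0.001, -0.001]
contact_force: [-0.2, -0.3, -0.7]
opening: 0.251
finger_force: 39.5
```

```bash
python3 plan.py '[[0.44,-0.306,0.0055,1.962]]'
```

```text
t 28.7 [ 0.4407 -0.3059  0.1093] psi 1.9643 op 0.251
(0.44, -0.306, 0.0055, 1.962) [-0.0001, -0.0008, 0.1384] [-0.0004, -0.0024, 0.0022] rows 1.7
```

>>> arm_command([
  {"translation": [0, -0.001, 0.05], "twist": [0, 0, 0], "fingers": -0.85},
  {"translation": [0, -0.001, 0.1], "twist": [0, 0, 0], "fingers": -0.85},
  {"translation": [0, -0.001, 0.125], "twist": [0, 0, 0], "fingers": -0.85},
  {"translation": [0, -0.001, 0.136], "twist": [0, 0, 0], "fingers": -0.85},
  {"translation": [0, -0.001, 0.136], "twist": [0, 0, 0], "fingers": -0.85},
])

```text
time: 29.32
eef_pos: [0.4404, -0.3075, 0.0088]
tcp_rot: [0.555, 0.832, 0.0, 0.0]
contact_force: [0.0, -0.1, -0.7]
opening: 0.246
finger_force: 39.5
```

>>> arm_command([
  {"translation": [0, 0, 0], "twist": [0, 0, 0], "fingers": -0.85},
  {"translation": [0, 0, 0.001], "twist": [0, 0, 0], "fingers": -0.85},
  {"translation": [0, 0, 0.001], "twist": [0, 0, 0], "fingers": -0.85},
])

```text
time: 29.7
eef_pos: [0.4402, -0.308, 0.0085]
tcp_rot: [0.555, 0.832, -0.0, 0.001]
contact_force: [0.5, 0.3, 0.0]
opening: 0.251
finger_force: 39.5
```

>>> arm_command([
  {"translation": [0.0025, 0, 0.004], "twist": [0, 0, 0], "fingers": -0.85},
  {"translation": [0.0025, 0, 0.0045], "twist": [0, 0, 0], "fingers": -0.85},
  {"translation": [0.0025, 0, 0.0045], "twist": [0, 0, 0], "fingers": -0.85},
])

```text
time: 30.08
eef_pos: [0.4391, -0.3057, 0.0043]
tcp_rot: [0.555, 0.832, 0.0, -0.0]
contact_force: [0.6, 0.5, -0.6]
opening: 0.251
finger_force: 39.5
```

>>> arm_command([
  {"translation": [0, 0, 0.0015], "twist": [0, 0, 0], "fingers": -0.85},
  {"translation": [0, 0, 0.0015], "twist": [0, 0, 0], "fingers": -0.85},
])

```text
time: 30.32
eef_pos: [0.4393, -0.3059, 0.0039]
tcp_rot: [0.555, 0.832, 0.0, -0.0]
contact_force: [-0.8, 1.3, 4.6]
opening: 0.247
finger_force: 40.0
```

>>> arm_command([
  {"translation": [0, 0, -0.001], "twist": [0, 0, 0], "fingers": -0.4},
  {"translation": [0, 0, -0.001], "twist": [0, 0, 0], "fingers": -0.2},
  {"translation": [0, 0, -0.001], "twist": [0, 0, 0], "fingers": -0.2},
])

```text
time: 30.7
eef_pos: [0.4391, -0.3058, 0.0039]
tcp_rot: [0.555, 0.832, 0.0, -0.0]
contact_force: [0.5, -0.5, -0.2]
opening: 0.404
finger_force: 0.0
```

>>> arm_command([
  {"translation": [0, 0, -0.03], "twist": [0, 0, 0], "fingers": -0.2},
  {"translation": [0, 0, -0.08], "twist": [0, 0, 0], "fingers": -0.2},
  {"translation": [0, 0, -0.16], "twist": [0, 0, 0], "fingers": 0},
  {"translation": [0, 0, -0.24], "twist": [0, 0, 0], "fingers": 0.45},
  {"translation": [0, 0, -0.24], "twist": [0, 0, 0], "fingers": 0.45},
])

```text
time: 31.32
eef_pos: [0.4419, -0.3086, 0.1909]
tcp_rot: [0.555, 0.832, -0.001, 0.006]
contact_force: [-0.3, -0.0, 0.1]
opening: 0.727
finger_force: 0.0
```

```bash
python3 plan.py '[[0.52,-0.13,0.2,1.7],[0.54,0.1,0.2,1.5],[0.5373,0.2796,0.13,1.43],[0.5373,0.2796,0.0105,1.43]]'
```

```text
t 31.32 [ 0.4419 -0.3086  0.1909] psi 1.9644 op 0.727
(0.52, -0.13, 0.2, 1.7) [0.1798, 0.1875, -0.0134] [0.0062, 0.011, 0.2525] rows 3.1
(0.54, 0.1, 0.2, 1.5) [0.3007, 0.066, 0.0] [0.0, 0.0, 0.191] rows 3.7
(0.5373, 0.2796, 0.13, 1.43) [0.2386, -0.0205, 0.0933] [0.0, 0.0, 0.0668] rows 3.1
(0.5373, 0.2796, 0.0105, 1.43) [0.0, 0.0, 0.1593] [0.0, 0.0, 0.0] rows 1.9
```

>>> arm_command([
  {"translation": [0.18, 0.188, -0.013], "twist": [0, 0, 0.25], "fingers": 0.45},
  {"translation": [0.18, 0.188, -0.013], "twist": [0, 0, 0.25], "fingers": 0.45},
  {"translation": [0.18, 0.188, -0.013], "twist": [0, 0, 0.25], "fingers": 0.45},
  {"translation": [0.18, 0.188, -0.013], "twist": [0, 0, 0.25], "fingers": 0.45},
])

```text
time: 31.82
eef_pos: [0.5179, -0.1239, 0.1927]
tcp_rot: [0.657, 0.754, -0.0, -0.001]
contact_force: [0.0, -0.4, 0.3]
opening: 0.729
finger_force: 0.0
```

>>> arm_command([
  {"translation": [0.3, 0.066, 0], "twist": [0, 0, 0.19], "fingers": 0.45},
  {"translation": [0.3, 0.066, 0], "twist": [0, 0, 0.19], "fingers": 0.45},
  {"translation": [0.3, 0.066, 0], "twist": [0, 0, 0.19], "fingers": 0.45},
  {"translation": [0.3, 0.066, 0], "twist": [0, 0, 0.19], "fingers": 0.45},
  {"translation": [0.3, 0.066, 0], "twist": [0, 0, 0.19], "fingers": 0.45},
])

```text
time: 32.45
eef_pos: [0.5366, 0.1045, 0.1926]
tcp_rot: [0.729, 0.684, -0.001, -0.001]
contact_force: [0.1, -1.0, -0.0]
opening: 0.724
finger_force: 0.0
```

>>> arm_command([
  {"translation": [0.239, -0.02, 0.093], "twist": [0, 0, 0.067], "fingers": 0.45},
  {"translation": [0.239, -0.02, 0.093], "twist": [0, 0, 0.067], "fingers": 0.45},
  {"translation": [0.239, -0.02, 0.093], "twist": [0, 0, 0.067], "fingers": 0.45},
  {"translation": [0.239, -0.02, 0.093], "twist": [0, 0, 0.067], "fingers": 0.45},
  {"translation": [0.239, -0.02, 0.093], "twist": [0, 0, 0.067], "fingers": 0.45},
])

```text
time: 33.08
eef_pos: [0.5344, 0.2811, 0.1232]
tcp_rot: [0.754, 0.657, -0.001, 0.0]
contact_force: [0.4, -0.1, 0.6]
opening: 0.723
finger_force: 0.0
```

>>> arm_command([
  {"translation": [0, 0, 0], "twist": [0, 0, 0], "fingers": 0.45},
  {"translation": [0, 0, 0], "twist": [0, 0, 0], "fingers": 0.45},
  {"translation": [0, 0, 0], "twist": [0, 0, 0], "fingers": 0.45},
])

```text
time: 33.45
eef_pos: [0.5348, 0.2815, 0.1247]
tcp_rot: [0.754, 0.656, 0.0, 0.0]
contact_force: [-0.2, 0.8, -0.1]
opening: 0.725
finger_force: 0.0
```

```bash
python3 plan.py '[[0.5373,0.2796,0.0095,1.43]]'
python3 - <<'E'
from h import *
a=snap('scene','s6');b=snap('top','t6')
k=lambda i,f:cv2.resize(i,None,fx=f,fy=f,interpolation=cv2.INTER_CUBIC)
L=k(b['pixels'][245:315,405:495,::-1],4.5);S=k(a['pixels'][230:380,150:320,::-1],2.3)
h=max(len(L),len(S));z=lambda i:np.vstack([i,np.zeros((h-len(i),i.shape[1],3),np.uint8)])
cv2.imwrite('pics/m6.png',np.hstack([z(L),z(S)]))
E
```

```text
t 33.45 [0.5348 0.2815 0.1247] psi 1.4319 op 0.725
(0.5373, 0.2796, 0.0095, 1.43) [-0.0021, 0.0035, 0.1536] [0.0009, -0.0004, 0.0018] rows 1.8
```

View pics/m6.png

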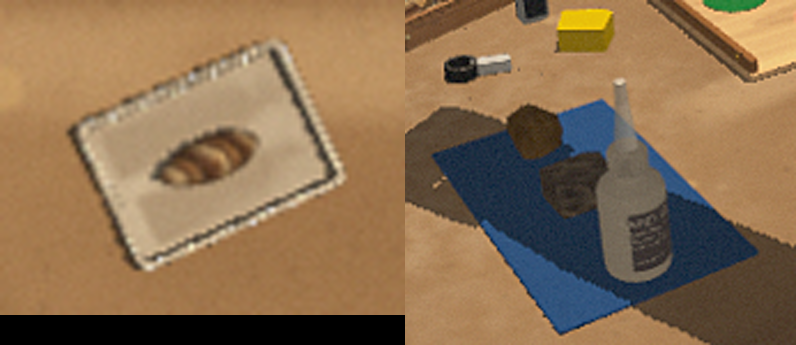

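The agate lies in the middle of the tray along its length. Bottle, block and amber all stand on the mat. Next I fetch the amber.

>>> arm_command([
  {"translation": [0, 0, 0.06], "twist": [0, 0, 0], "fingers": 0.45},
  {"translation": [0, 0, 0.115], "twist": [0, 0, 0], "fingers": 0.45},
  {"translation": [0, 0, 0.14], "twist": [0, 0, 0], "fingers": 0.45},
  {"translation": [0, 0, 0.15], "twist": [0, 0, 0], "fingers": 0.45},
  {"translation": [0, 0, 0.15], "twist": [0, 0, 0], "fingers": 0.45},
])

```text
time: 34.17
eef_pos: [0.535, 0.2825, 0.0123]
tcp_rot: [0.754, 0.657, 0.001, 0.0]
contact_force: [-0.2, 0.3, -0.2]
opening: 0.723
finger_force: 0.0
```

>>> arm_command([
  {"translation": [0, 0, 0], "twist": [0, 0, 0], "fingers": 0.45},
  {"translation": [0, 0, 0], "twist": [0, 0, 0], "fingers": 0.45},
  {"translation": [0, 0, 0], "twist": [0, 0, 0], "fingers": 0.45},
])

```text
time: 34.55
eef_pos: [0.5347, 0.2825, 0.0124]
tcp_rot: [0.754, 0.657, 0.001, 0.0]
contact_force: [0.1, 1.1, 0.2]
opening: 0.727
finger_force: 0.0
```

```bash
python3 plan.py '[[0.5373,0.2796,0.0100,1.43]]'
```

```text
t 34.55 [0.5347 0.2825 0.0124] psi 1.4334 op 0.727
(0.5373, 0.2796, 0.01, 1.43) [-0.0033, 0.0039, 0.0032] [0.0012, -0.0006, 0.0032] rows 0.1
```

>>> arm_command([
  {"translation": [-0.0033, 0.0039, 0.0032], "twist": [0, 0, 0.003], "fingers": 0.45},
  {"translation": [-0.0033, 0.0039, 0.0032], "twist": [0, 0, 0.003], "fingers": 0.45},
  {"translation": [-0.0033, 0.0039, 0.0032], "twist": [0, 0, 0.003], "fingers": 0.45},
])

```text
time: 34.92
eef_pos: [0.5368, 0.2793, 0.009]
tcp_rot: [0.755, 0.656, -0.0, -0.0]
contact_force: [0.3, 0.6, 0.0]
opening: 0.725
finger_force: 0.0
```

>>> arm_command([
  {"translation": [0, 0, 0], "twist": [0, 0, 0], "fingers": 0.25},
  {"translation": [0, 0, 0], "twist": [0, 0, 0], "fingers": 0.1},
  {"translation": [0, 0, 0], "twist": [0, 0, 0], "fingers": -0.05},
  {"translation": [0, 0, 0], "twist": [0, 0, 0], "fingers": -0.2},
  {"translation": [0, 0, 0], "twist": [0, 0, 0], "fingers": -0.5},
], grip_force=50)

```text
time: 35.55
eef_pos: [0.5367, 0.2796, 0.0098]
tcp_rot: [0.755, 0.656, -0.0, -0.0]
contact_force: [-3.0, -0.5, 5.5]
opening: 0.44
finger_force: 48.4
```

>>> arm_command([
  {"translation": [0, 0, 0], "twist": [0, 0, 0], "fingers": -0.5},
  {"translation": [0, 0, 0], "twist": [0, 0, 0], "fingers": -0.5},
])

```text
time: 35.8
eef_pos: [0.5366, 0.2796, 0.0098]
tcp_rot: [0.755, 0.656, -0.0, -0.0]
contact_force: [-2.7, 0.2, 4.9]
opening: 0.444
finger_force: 48.4
```

```bash
python3 plan.py '[[0.5373,0.2796,0.13,1.43],[0.57,0.095,0.13,1.44],[0.607,-0.0938,0.13,1.45]]'
```

```text
t 35.8 [0.5366 0.2796 0.0098] psi 1.4303 op 0.444
(0.5373, 0.2796, 0.13, 1.43) [0.0001, 0.0008, -0.1602] [-0.0007, 0.0001, 0.0003] rows 1.9
(0.57, 0.095, 0.13, 1.44) [-0.2376, 0.0777, 0.0] [0.0, 0.0, -0.0095] rows 3.0
(0.607, -0.0938, 0.13, 1.45) [-0.2431, 0.0817, 0.0] [0.0, 0.0, -0.0095] rows 3.1
```

>>> arm_command([
  {"translation": [0, 0, -0.05], "twist": [0, 0, 0], "fingers": -0.5},
  {"translation": [0, 0, -0.11], "twist": [0, 0, 0], "fingers": -0.5},
  {"translation": [0, 0, -0.16], "twist": [0, 0, 0], "fingers": -0.5},
  {"translation": [0, 0, -0.16], "twist": [0, 0, 0], "fingers": -0.5},
])

```text
time: 36.3
eef_pos: [0.5394, 0.2803, 0.1331]
tcp_rot: [0.755, 0.656, 0.004, 0.002]
contact_force: [-0.2, 0.1, -0.2]
opening: 0.451
finger_force: 48.1
```

>>> arm_command([
  {"translation": [-0.06, 0.02, 0], "twist": [0, 0, -0.005], "fingers": -0.5},
  {"translation": [-0.13, 0.042, 0], "twist": [0, 0, -0.01], "fingers": -0.5},
  {"translation": [-0.2, 0.065, 0], "twist": [0, 0, -0.01], "fingers": -0.5},
  {"translation": [-0.238, 0.078, 0], "twist": [0, 0, -0.01], "fingers": -0.5},
])

```text
time: 36.8
eef_pos: [0.5689, 0.092, 0.1269]
tcp_rot: [0.752, 0.659, -0.001, -0.001]
contact_force: [-0.3, 0.9, 0.2]
opening: 0.44
finger_force: 48.1
```

>>> arm_command([
  {"translation": [-0.07, 0.024, 0], "twist": [0, 0, -0.005], "fingers": -0.5},
  {"translation": [-0.14, 0.047, 0], "twist": [0, 0, -0.01], "fingers": -0.5},
  {"translation": [-0.2, 0.067, 0], "twist": [0, 0, -0.01], "fingers": -0.5},
  {"translation": [-0.243, 0.082, 0], "twist": [0, 0, -0.01], "fingers": -0.5},
  {"translation": [-0.243, 0.082, 0], "twist": [0, 0, -0.01], "fingers": -0.5},
])

```text
time: 37.42
eef_pos: [0.6064, -0.0964, 0.127]
tcp_rot: [0.749, 0.662, -0.001, -0.001]
contact_force: [0.2, -0.5, -1.5]
opening: 0.444
finger_force: 48.1
```

```bash
python3 plan.py '[[0.607,-0.0938,0.02,1.45]]'
```

```text
t 37.42 [ 0.6064 -0.0964  0.127 ] psi 1.4475 op 0.444
(0.607, -0.0938, 0.02, 1.45) [0.0034, 0.0008, 0.1426] [-0.0024, -0.0003, -0.0024] rows 1.7
```

>>> arm_command([
  {"translation": [0.0034, 0.0008, 0.05], "twist": [0, 0, -0.0024], "fingers": -0.5},
  {"translation": [0.0034, 0.0008, 0.1], "twist": [0, 0, -0.0024], "fingers": -0.5},
  {"translation": [0.0034, 0.0008, 0.142], "twist": [0, 0, -0.0024], "fingers": -0.5},
  {"translation": [0.0034, 0.0008, 0.142], "twist": [0, 0, -0.0024], "fingers": -0.5},
  {"translation": [0.0034, 0.0008, 0.142], "twist": [0, 0, -0.0024], "fingers": -0.5},
])

```text
time: 38.05
eef_pos: [0.6083, -0.0911, 0.0232]
tcp_rot: [0.747, 0.665, 0.0, 0.0]
contact_force: [0.3, -0.8, 0.6]
opening: 0.447
finger_force: 48.2
```

>>> arm_command([
  {"translation": [0, 0, 0], "twist": [0, 0, 0], "fingers": -0.5},
  {"translation": [0, 0, 0], "twist": [0, 0, 0], "fingers": -0.5},
])

```text
time: 38.3
eef_pos: [0.609, -0.0919, 0.0243]
tcp_rot: [0.747, 0.665, 0.001, 0.001]
contact_force: [-0.1, 0.7, 0.1]
opening: 0.445
finger_force: 48.2
```

```bash
python3 plan.py '[[0.607,-0.0938,0.0145,1.45]]'
```

```text
t 38.3 [ 0.609  -0.0919  0.0243] psi 1.4537 op 0.445
(0.607, -0.0938, 0.0145, 1.45) [-0.0028, -0.0023, 0.013] [0.0026, 0.0005, 0.0036] rows 0.2
```

>>> arm_command([
  {"translation": [-0.0028, -0.0023, 0.008], "twist": [0, 0, 0.0036], "fingers": -0.5},
  {"translation": [-0.0028, -0.0023, 0.0105], "twist": [0, 0, 0.0036], "fingers": -0.5},
  {"translation": [-0.0028, -0.0023, 0.0105], "twist": [0, 0, 0.0036], "fingers": -0.5},
])

```text
time: 38.67
eef_pos: [0.6056, -0.0936, 0.0143]
tcp_rot: [0.749, 0.663, -0.0, -0.0]
contact_force: [0.1, -0.3, -1.2]
opening: 0.445
finger_force: 48.2
```

```bash
python3 plan.py '[[0.607,-0.0938,0.0139,1.45]]'
```

```text
t 38.67 [ 0.6056 -0.0936  0.0143] psi 1.4496 op 0.445
(0.607, -0.0938, 0.0139, 1.45) [-0.0, 0.0019, 0.0006] [-0.0008, -0.0002, -0.0004] rows 0.0
```

>>> arm_command([
  {"translation": [0, 0.0015, 0.0005], "twist": [0, 0, 0], "fingers": -0.5},
  {"translation": [0, 0.0015, 0.0015], "twist": [0, 0, 0], "fingers": -0.5},
  {"translation": [0, 0.0015, 0.0015], "twist": [0, 0, 0], "fingers": -0.5},
])

```text
time: 39.05
eef_pos: [0.6074, -0.0939, 0.0139]
tcp_rot: [0.749, 0.663, 0.0, 0.0]
contact_force: [-0.1, 0.4, 0.4]
opening: 0.445
finger_force: 48.4
```

>>> arm_command([
  {"translation": [0, 0, -0.0005], "twist": [0, 0, 0], "fingers": -0.1},
  {"translation": [0, 0, -0.0005], "twist": [0, 0, 0], "fingers": 0.2},
  {"translation": [0, 0, -0.0005], "twist": [0, 0, 0], "fingers": 0.35},
  {"translation": [0, 0, -0.0005], "twist": [0, 0, 0], "fingers": 0.35},
])

```text
time: 39.55
eef_pos: [0.6071, -0.0937, 0.0141]
tcp_rot: [0.749, 0.663, 0.0, -0.0]
contact_force: [-1.0, 0.6, -0.1]
opening: 0.674
finger_force: 0.0
```

>>> arm_command([
  {"translation": [0, 0, -0.05], "twist": [0, 0, 0], "fingers": 0.35},
  {"translation": [0, 0, -0.12], "twist": [0, 0, 0], "fingers": 0.35},
  {"translation": [0, 0, -0.15], "twist": [0, 0, 0], "fingers": 0.45},
  {"translation": [0, 0, -0.15], "twist": [0, 0, 0], "fingers": 0.45},
])

```text
time: 40.05
eef_pos: [0.6088, -0.0943, 0.1294]
tcp_rot: [0.749, 0.663, 0.001, 0.002]
contact_force: [0.0, -0.1, 0.2]
opening: 0.724
finger_force: 0.0
```

```bash
python3 plan.py '[[0.53,0.1,0.13,1.44],[0.4516,0.2923,0.13,1.43]]'
```

```text
t 40.05 [ 0.6088 -0.0943  0.1294] psi 1.4499 op 0.724
(0.53, 0.1, 0.13, 1.44) [0.2444, -0.1355, -0.0019] [0.0053, 0.001, 0.0095] rows 3.4
(0.4516, 0.2923, 0.13, 1.43) [0.2406, -0.1371, 0.0] [0.0, 0.0, 0.0095] rows 3.3
```

Amber is back within 0.5 mm of where it was. The block is next.

>>> arm_command([
  {"translation": [0.244, -0.135, 0], "twist": [0, 0, 0.01], "fingers": 0.45},
  {"translation": [0.244, -0.135, 0], "twist": [0, 0, 0.01], "fingers": 0.45},
  {"translation": [0.244, -0.135, 0], "twist": [0, 0, 0.01], "fingers": 0.45},
  {"translation": [0.244, -0.135, 0], "twist": [0, 0, 0.01], "fingers": 0.45},
])

```text
time: 40.55
eef_pos: [0.5257, 0.1026, 0.1242]
tcp_rot: [0.751, 0.66, -0.002, -0.002]
contact_force: [-0.1, -0.8, 0.2]
opening: 0.721
finger_force: 0.0
```

>>> arm_command([
  {"translation": [0.24, -0.137, 0], "twist": [0, 0, 0.01], "fingers": 0.45},
  {"translation": [0.24, -0.137, 0], "twist": [0, 0, 0.01], "fingers": 0.45},
  {"translation": [0.24, -0.137, 0], "twist": [0, 0, 0.01], "fingers": 0.45},
  {"translation": [0.24, -0.137, 0], "twist": [0, 0, 0.01], "fingers": 0.45},
  {"translation": [0.24, -0.137, 0], "twist": [0, 0, 0.01], "fingers": 0.45},
])

```text
time: 41.18
eef_pos: [0.4496, 0.2925, 0.1253]
tcp_rot: [0.755, 0.656, -0.001, -0.0]
contact_force: [0.2, 0.3, 0.2]
opening: 0.728
finger_force: 0.0
```

>>> arm_command([
  {"translation": [0, 0, 0.05], "twist": [0, 0, 0], "fingers": 0.45},
  {"translation": [0, 0, 0.09], "twist": [0, 0, 0], "fingers": 0.45},
  {"translation": [0, 0, 0.09], "twist": [0, 0, 0], "fingers": 0.45},
  {"translation": [0, 0, 0.09], "twist": [0, 0, 0], "fingers": 0.45},
])

```text
time: 41.68
eef_pos: [0.4516, 0.2914, 0.0598]
tcp_rot: [0.756, 0.655, 0.0, 0.0]
contact_force: [0.5, 0.7, 1.2]
opening: 0.725
finger_force: 0.0
```

```bash
python3 plan.py '[[0.4516,0.2923,0.0092,1.43]]'
```

```text
t 41.67 [0.4516 0.2914 0.0598] psi 1.4275 op 0.725
(0.4516, 0.2923, 0.0092, 1.43) [0.0012, -0.0002, 0.0674] [0.0009, -0.0003, -0.0024] rows 0.8
```

>>> arm_command([
  {"translation": [0.001, 0, 0.04], "twist": [0, 0, -0.002], "fingers": 0.45},
  {"translation": [0.001, 0, 0.065], "twist": [0, 0, -0.002], "fingers": 0.45},
  {"translation": [0.001, 0, 0.066], "twist": [0, 0, -0.002], "fingers": 0.45},
  {"translation": [0.001, 0, 0.066], "twist": [0, 0, -0.002], "fingers": 0.45},
  {"translation": [0.001, 0, 0.066], "twist": [0, 0, -0.002], "fingers": 0.45},
])

```text
time: 42.3
eef_pos: [0.4514, 0.2931, 0.0107]
tcp_rot: [0.755, 0.656, 0.001, 0.0]
contact_force: [-1.1, -0.1, 0.2]
opening: 0.724
finger_force: 0.0
```

```bash
python3 plan.py '[[0.4516,0.2923,0.0090,1.43]]'
```

```text
t 42.3 [0.4514 0.2931 0.0107] psi 1.4311 op 0.724
(0.4516, 0.2923, 0.009, 1.43) [-0.0011, 0.0004, 0.0023] [0.0018, -0.001, 0.001] rows 0.0
```

>>> arm_command([
  {"translation": [-0.001, 0, 0.002], "twist": [0, 0, 0], "fingers": 0.25},
  {"translation": [-0.001, 0, 0.002], "twist": [0, 0, 0], "fingers": 0.1},
  {"translation": [-0.001, 0, 0.002], "twist": [0, 0, 0], "fingers": -0.05},
  {"translation": [-0.001, 0, 0.002], "twist": [0, 0, 0], "fingers": -0.2},
  {"translation": [-0.001, 0, 0.002], "twist": [0, 0, 0], "fingers": -0.4},
], grip_force=50)

```text
time: 42.92
eef_pos: [0.4509, 0.2922, 0.0086]
tcp_rot: [0.755, 0.656, 0.0, 0.0]
contact_force: [0.4, -1.0, 3.2]
opening: 0.445
finger_force: 50.5
```

>>> arm_command([
  {"translation": [0, 0, 0], "twist": [0, 0, 0], "fingers": -0.4},
  {"translation": [0, 0, 0], "twist": [0, 0, 0], "fingers": -0.4},
])

```text
time: 43.18
eef_pos: [0.4509, 0.2922, 0.0086]
tcp_rot: [0.755, 0.656, 0.0, 0.0]
contact_force: [0.2, -0.9, 5.1]
opening: 0.445
finger_force: 50.6
```

```bash
python3 plan.py '[[0.4516,0.2923,0.12,1.43],[0.537,0.15,0.12,1.46],[0.6257,0.0041,0.12,1.49]]'
```

```text
t 43.17 [0.4509 0.2922 0.0086] psi 1.431 op 0.445
(0.4516, 0.2923, 0.12, 1.43) [0.0003, 0.001, -0.1485] [0.0009, -0.0004, 0.001] rows 1.8
(0.537, 0.15, 0.12, 1.46) [-0.1719, 0.1394, 0.0] [0.0, 0.0, -0.0286] rows 2.7
(0.6257, 0.0041, 0.12, 1.49) [-0.1803, 0.1391, 0.0] [0.0, 0.0, -0.0286] rows 2.7
```

>>> arm_command([
  {"translation": [0, 0, -0.05], "twist": [0, 0, 0], "fingers": -0.4},
  {"translation": [0, 0, -0.11], "twist": [0, 0, 0], "fingers": -0.4},
  {"translation": [0, 0, -0.148], "twist": [0, 0, 0], "fingers": -0.4},
  {"translation": [0, 0, -0.148], "twist": [0, 0, 0], "fingers": -0.4},
])

```text
time: 43.68
eef_pos: [0.4516, 0.2926, 0.1208]
tcp_rot: [0.755, 0.656, 0.002, 0.001]
contact_force: [0.1, -0.6, -0.9]
opening: 0.445
finger_force: 50.4
```

>>> arm_command([
  {"translation": [-0.05, 0.04, 0], "twist": [0, 0, -0.01], "fingers": -0.4},
  {"translation": [-0.1, 0.08, 0], "twist": [0, 0, -0.02], "fingers": -0.4},
  {"translation": [-0.15, 0.121, 0], "twist": [0, 0, -0.028], "fingers": -0.4},
  {"translation": [-0.172, 0.139, 0], "twist": [0, 0, -0.028], "fingers": -0.4},
])

```text
time: 44.18
eef_pos: [0.5352, 0.1477, 0.1164]
tcp_rot: [0.746, 0.666, -0.002, -0.001]
contact_force: [-0.1, 1.4, -0.3]
opening: 0.448
finger_force: 50.4
```

>>> arm_command([
  {"translation": [-0.05, 0.039, 0], "twist": [0, 0, -0.01], "fingers": -0.4},
  {"translation": [-0.11, 0.085, 0], "twist": [0, 0, -0.02], "fingers": -0.4},
  {"translation": [-0.16, 0.123, 0], "twist": [0, 0, -0.028], "fingers": -0.4},
  {"translation": [-0.18, 0.139, 0], "twist": [0, 0, -0.028], "fingers": -0.4},
  {"translation": [-0.18, 0.139, 0], "twist": [0, 0, -0.028], "fingers": -0.4},
])

```text
time: 44.8
eef_pos: [0.6238, 0.004, 0.1175]
tcp_rot: [0.736, 0.677, -0.001, -0.001]
contact_force: [-0.3, -0.2, -0.3]
opening: 0.449
finger_force: 50.4
```

>>> arm_command([
  {"translation": [0, 0, 0.05], "twist": [0, 0, 0], "fingers": -0.4},
  {"translation": [0, 0, 0.1], "twist": [0, 0, 0], "fingers": -0.4},
  {"translation": [0, 0, 0.12], "twist": [0, 0, 0], "fingers": -0.4},
  {"translation": [0, 0, 0.12], "twist": [0, 0, 0], "fingers": -0.4},
  {"translation": [0, 0, 0.12], "twist": [0, 0, 0], "fingers": -0.4},
])

```text
time: 45.42
eef_pos: [0.6256, 0.0045, 0.0308]
tcp_rot: [0.735, 0.678, 0.001, 0.001]
contact_force: [0.4, 0.6, -0.7]
opening: 0.448
finger_force: 50.4
```

```bash
python3 plan.py '[[0.6257,0.0041,0.0135,1.49]]'
```

```text
t 45.42 [0.6256 0.0045 0.0308] psi 1.4903 op 0.448
(0.6257, 0.0041, 0.0135, 1.49) [-0.0005, 0.0002, 0.0231] [0.0027, 0.0001, 0.0003] rows 0.3
```

>>> arm_command([
  {"translation": [-0.0005, 0, 0.012], "twist": [0, 0, 0], "fingers": -0.4},
  {"translation": [-0.0005, 0, 0.02], "twist": [0, 0, 0], "fingers": -0.4},
  {"translation": [-0.0005, 0, 0.02], "twist": [0, 0, 0], "fingers": -0.4},
  {"translation": [-0.0005, 0, 0.02], "twist": [0, 0, 0], "fingers": -0.4},
])

```text
time: 45.92
eef_pos: [0.6244, 0.0036, 0.014]
tcp_rot: [0.735, 0.678, 0.0, -0.0]
contact_force: [0.7, -0.1, 1.1]
opening: 0.449
finger_force: 50.4
```

```bash
python3 plan.py '[[0.6257,0.0041,0.0126,1.49]]'
```

```text
t 45.92 [0.6244 0.0036 0.014 ] psi 1.4895 op 0.449
(0.6257, 0.0041, 0.0126, 1.49) [0.0007, 0.0017, 0.0019] [0.0, -0.0, -0.0005] rows 0.0
```

>>> arm_command([
  {"translation": [0.0005, 0.0015, 0.001], "twist": [0, 0, 0], "fingers": -0.4},
  {"translation": [0.0005, 0.0015, 0.0025], "twist": [0, 0, 0], "fingers": -0.4},
  {"translation": [0.0005, 0.0015, 0.0025], "twist": [0, 0, 0], "fingers": -0.4},
])

```text
time: 46.3
eef_pos: [0.6259, 0.004, 0.0127]
tcp_rot: [0.735, 0.678, 0.0, 0.0]
contact_force: [-0.7, 0.6, 0.9]
opening: 0.446
finger_force: 50.5
```

>>> arm_command([
  {"translation": [0, 0, 0], "twist": [0, 0, 0], "fingers": -0.05},
  {"translation": [0, 0, 0], "twist": [0, 0, 0], "fingers": 0.2},
  {"translation": [0, 0, 0], "twist": [0, 0, 0], "fingers": 0.35},
  {"translation": [0, 0, 0], "twist": [0, 0, 0], "fingers": 0.35},
])

```text
time: 46.8
eef_pos: [0.6255, 0.004, 0.0121]
tcp_rot: [0.735, 0.678, -0.0, -0.0]
contact_force: [0.2, -0.2, 0.1]
opening: 0.674
finger_force: 0.0
```

>>> arm_command([
  {"translation": [0, 0, -0.06], "twist": [0, 0, 0], "fingers": 0.35},
  {"translation": [0, 0, -0.14], "twist": [0, 0, 0], "fingers": 0.35},
  {"translation": [0, 0, -0.22], "twist": [0, 0, 0], "fingers": 0.2},
  {"translation": [0, 0, -0.3], "twist": [0, 0, 0], "fingers": 0.2},
  {"translation": [0, 0, -0.3], "twist": [0, 0, 0], "fingers": 0.2},
])

```text
time: 47.42
eef_pos: [0.629, 0.0036, 0.2454]
tcp_rot: [0.735, 0.678, 0.004, 0.006]
contact_force: [0.5, -0.7, 0.3]
opening: 0.598
finger_force: 0.0
```

```bash
python3 plan.py '[[0.49,0.15,0.24,1.46],[0.3608,0.306,0.24,1.43]]'
```

```text
t 47.42 [0.629  0.0036 0.2454] psi 1.4898 op 0.598
(0.49, 0.15, 0.24, 1.46) [0.1796, -0.2005, 0.0041] [0.0135, 0.0008, 0.0285] rows 3.2
(0.3608, 0.306, 0.24, 1.43) [0.1877, -0.1942, 0.0] [0.0, 0.0, 0.0286] rows 3.2
```

Block is back. Now the bottle.

>>> arm_command([
  {"translation": [0.18, -0.2, 0], "twist": [0, 0, 0.028], "fingers": 0.2},
  {"translation": [0.18, -0.2, 0], "twist": [0, 0, 0.028], "fingers": 0.2},
  {"translation": [0.18, -0.2, 0], "twist": [0, 0, 0.028], "fingers": 0.2},
  {"translation": [0.18, -0.2, 0], "twist": [0, 0, 0.028], "fingers": 0.2},
])

```text
time: 47.92
eef_pos: [0.4841, 0.1527, 0.2358]
tcp_rot: [0.744, 0.668, -0.001, -0.001]
contact_force: [0.9, -0.2, -0.0]
opening: 0.6
finger_force: 0.0
```

>>> arm_command([
  {"translation": [0.188, -0.194, 0], "twist": [0, 0, 0.029], "fingers": 0.2},
  {"translation": [0.188, -0.194, 0], "twist": [0, 0, 0.029], "fingers": 0.2},
  {"translation": [0.188, -0.194, 0], "twist": [0, 0, 0.029], "fingers": 0.2},
  {"translation": [0.188, -0.194, 0], "twist": [0, 0, 0.029], "fingers": 0.2},
  {"translation": [0.188, -0.194, 0], "twist": [0, 0, 0.029], "fingers": 0.2},
])

```text
time: 48.55
eef_pos: [0.358, 0.3069, 0.2367]
tcp_rot: [0.755, 0.656, -0.0, 0.0]
contact_force: [0.4, -0.6, 0.3]
opening: 0.599
finger_force: 0.0
```

>>> arm_command([
  {"translation": [0, 0, 0], "twist": [0, 0, 0], "fingers": 0.2},
  {"translation": [0, 0, 0], "twist": [0, 0, 0], "fingers": 0.2},
  {"translation": [0, 0, 0], "twist": [0, 0, 0], "fingers": 0.2},
])

```text
time: 48.92
eef_pos: [0.3587, 0.3062, 0.2371]
tcp_rot: [0.756, 0.655, -0.0, 0.0]
contact_force: [0.8, -0.3, -0.2]
opening: 0.595
finger_force: 0.0
```

```bash
python3 plan.py '[[0.3608,0.306,0.16,1.43],[0.3608,0.306,0.0865,1.43]]'
```

```text
t 48.92 [0.3587 0.3062 0.2371] psi 1.4281 op 0.595
(0.3608, 0.306, 0.16, 1.43) [0.0002, 0.0029, 0.1028] [0.0, 0.0002, -0.0018] rows 1.2
(0.3608, 0.306, 0.0865, 1.43) [0.0, 0.0, 0.098] [0.0, 0.0, 0.0] rows 1.2
```

>>> arm_command([
  {"translation": [0, 0.002, 0.06], "twist": [0, 0, -0.002], "fingers": 0.2},
  {"translation": [0, 0.002, 0.12], "twist": [0, 0, -0.002], "fingers": 0.2},
  {"translation": [0, 0.002, 0.17], "twist": [0, 0, -0.002], "fingers": 0.2},
  {"translation": [0, 0.002, 0.19], "twist": [0, 0, -0.002], "fingers": 0.2},
  {"translation": [0, 0.002, 0.19], "twist": [0, 0, -0.002], "fingers": 0.2},
])

```text
time: 49.55
eef_pos: [0.3593, 0.3063, 0.0942]
tcp_rot: [0.755, 0.656, -0.001, -0.0]
contact_force: [-0.2, 0.7, 0.2]
opening: 0.598
finger_force: 0.0
```

>>> arm_command([
  {"translation": [0, 0, 0], "twist": [0, 0, 0], "fingers": 0.2},
  {"translation": [0, 0, 0], "twist": [0, 0, 0], "fingers": 0.2},
])

```text
time: 49.8
eef_pos: [0.3606, 0.3073, 0.0965]
tcp_rot: [0.754, 0.656, 0.002, 0.0]
contact_force: [-0.1, -0.8, 0.7]
opening: 0.603
finger_force: 0.0
```

```bash
python3 plan.py '[[0.3608,0.306,0.0865,1.43]]'
```

```text
t 49.8 [0.3606 0.3073 0.0965] psi 1.4321 op 0.603
(0.3608, 0.306, 0.0865, 1.43) [-0.0018, 0.0005, 0.0133] [0.0027, -0.002, 0.002] rows 0.2
```

>>> arm_command([
  {"translation": [-0.0015, 0, 0.012], "twist": [0, 0, 0.002], "fingers": 0.2},
  {"translation": [-0.0015, 0, 0.012], "twist": [0, 0, 0.002], "fingers": 0.2},
  {"translation": [-0.0015, 0, 0.012], "twist": [0, 0, 0.002], "fingers": 0.2},
])

```text
time: 50.18
eef_pos: [0.3591, 0.3055, 0.0855]
tcp_rot: [0.755, 0.656, -0.0, -0.0]
contact_force: [-0.5, -0.2, 1.0]
opening: 0.602
finger_force: 0.0
```

>>> arm_command([
  {"translation": [0, 0, 0], "twist": [0, 0, 0], "fingers": 0},
  {"translation": [0, 0, 0], "twist": [0, 0, 0], "fingers": -0.2},
  {"translation": [0, 0, 0], "twist": [0, 0, 0], "fingers": -0.35},
  {"translation": [0, 0, 0], "twist": [0, 0, 0], "fingers": -0.5},
  {"translation": [0, 0, 0], "twist": [0, 0, 0], "fingers": -0.8},
], grip_force=40)

```text
time: 50.8
eef_pos: [0.3596, 0.3057, 0.0861]
tcp_rot: [0.755, 0.656, 0.0, 0.0]
contact_force: [0.3, 0.0, 1.8]
opening: 0.285
finger_force: 39.3
```

>>> arm_command([
  {"translation": [0, 0, 0], "twist": [0, 0, 0], "fingers": -0.8},
  {"translation": [0, 0, 0], "twist": [0, 0, 0], "fingers": -0.8},
])

```text
time: 51.05
eef_pos: [0.3596, 0.3057, 0.086]
tcp_rot: [0.755, 0.656, 0.0, 0.0]
contact_force: [0.4, 0.3, 3.4]
opening: 0.284
finger_force: 39.4
```

```bash
python3 plan.py '[[0.3608,0.306,0.17,1.43],[0.447,0.139,0.17,1.43],[0.5345,-0.0285,0.17,1.43]]'
```

```text
t 51.05 [0.3596 0.3057 0.086 ] psi 1.43 op 0.284
(0.3608, 0.306, 0.17, 1.43) [0.0007, 0.0016, -0.112] [0.0008, -0.0004, -0.0] rows 1.3
(0.447, 0.139, 0.17, 1.43) [-0.2043, 0.145, 0.0] [0.0, 0.0, 0.0] rows 3.0
(0.5345, -0.0285, 0.17, 1.43) [-0.2048, 0.1469, 0.0] [0.0, 0.0, 0.0] rows 3.0
```

>>> arm_command([
  {"translation": [0, 0, -0.02], "twist": [0, 0, 0], "fingers": -0.8},
  {"translation": [0, 0, -0.05], "twist": [0, 0, 0], "fingers": -0.8},
  {"translation": [0, 0, -0.08], "twist": [0, 0, 0], "fingers": -0.8},
  {"translation": [0, 0, -0.112], "twist": [0, 0, 0], "fingers": -0.8},
  {"translation": [0, 0, -0.112], "twist": [0, 0, 0], "fingers": -0.8},
])

```text
time: 51.68
eef_pos: [0.3603, 0.3063, 0.1721]
tcp_rot: [0.755, 0.656, 0.002, 0.0]
contact_force: [-0.1, 0.8, -1.2]
opening: 0.284
finger_force: 39.4
```

>>> arm_command([
  {"translation": [-0.03, 0.021, 0], "twist": [0, 0, 0], "fingers": -0.8},
  {"translation": [-0.075, 0.053, 0], "twist": [0, 0, 0], "fingers": -0.8},
  {"translation": [-0.125, 0.089, 0], "twist": [0, 0, 0], "fingers": -0.8},
  {"translation": [-0.175, 0.125, 0], "twist": [0, 0, 0], "fingers": -0.8},
  {"translation": [-0.225, 0.16, 0], "twist": [0, 0, 0], "fingers": -0.8},
])

```text
time: 52.3
eef_pos: [0.4539, 0.1203, 0.1683]
tcp_rot: [0.755, 0.656, -0.001, -0.001]
contact_force: [0.6, 0.0, -0.3]
opening: 0.287
finger_force: 39.4
```

>>> arm_command([
  {"translation": [-0.05, 0.036, 0], "twist": [0, 0, 0], "fingers": -0.8},
  {"translation": [-0.1, 0.072, 0], "twist": [0, 0, 0], "fingers": -0.8},
  {"translation": [-0.145, 0.105, 0], "twist": [0, 0, 0], "fingers": -0.8},
  {"translation": [-0.184, 0.133, 0], "twist": [0, 0, 0], "fingers": -0.8},
  {"translation": [-0.184, 0.133, 0], "twist": [0, 0, 0], "fingers": -0.8},
])

```text
time: 52.92
eef_pos: [0.5337, -0.0308, 0.1683]
tcp_rot: [0.756, 0.654, -0.001, -0.001]
contact_force: [-0.6, -0.4, -0.6]
opening: 0.286
finger_force: 39.4
```

>>> arm_command([
  {"translation": [0, 0, 0.03], "twist": [0, 0, 0], "fingers": -0.8},
  {"translation": [0, 0, 0.06], "twist": [0, 0, 0], "fingers": -0.8},
  {"translation": [0, 0, 0.085], "twist": [0, 0, 0], "fingers": -0.8},
  {"translation": [0, 0, 0.085], "twist": [0, 0, 0], "fingers": -0.8},
  {"translation": [0, 0, 0.085], "twist": [0, 0, 0], "fingers": -0.8},
])

```text
time: 53.55
eef_pos: [0.5341, -0.0288, 0.1064]
tcp_rot: [0.755, 0.656, 0.0, 0.0]
contact_force: [-0.3, 0.1, 0.1]
opening: 0.292
finger_force: 39.4
```

```bash
python3 plan.py '[[0.5346,-0.0287,0.0925,1.431]]'
```

```text
t 53.55 [ 0.5341 -0.0288  0.1064] psi 1.4303 op 0.292
(0.5346, -0.0287, 0.0925, 1.431) [0.0002, 0.0007, 0.0186] [0.0007, 0.0, -0.0006] rows 0.2
```

>>> arm_command([
  {"translation": [0, 0.001, 0.012], "twist": [0, 0, 0], "fingers": -0.8},
  {"translation": [0, 0.001, 0.0185], "twist": [0, 0, 0], "fingers": -0.8},
  {"translation": [0, 0.001, 0.0185], "twist": [0, 0, 0], "fingers": -0.8},
  {"translation": [0, 0.001, 0.0185], "twist": [0, 0, 0], "fingers": -0.8},
])

```text
time: 54.05
eef_pos: [0.5346, -0.0291, 0.0922]
tcp_rot: [0.755, 0.656, 0.0, 0.0]
contact_force: [-0.4, 0.0, -0.7]
opening: 0.281
finger_force: 39.4
```

```bash
python3 plan.py '[[0.5346,-0.0287,0.0900,1.431]]'
```

```text
t 54.05 [ 0.5346 -0.0291  0.0922] psi 1.4299 op 0.281
(0.5346, -0.0287, 0.09, 1.431) [0.0006, -0.0001, 0.0029] [0.0002, -0.0, -0.0011] rows 0.0
```

>>> arm_command([
  {"translation": [0.0005, 0, 0.002], "twist": [0, 0, 0], "fingers": -0.8},
  {"translation": [0.0005, 0, 0.003], "twist": [0, 0, 0], "fingers": -0.8},
  {"translation": [0.0005, 0, 0.003], "twist": [0, 0, 0], "fingers": -0.8},
])

```text
time: 54.42
eef_pos: [0.5347, -0.0288, 0.0901]
tcp_rot: [0.755, 0.656, 0.0, 0.0]
contact_force: [0.4, 0.6, 1.3]
opening: 0.282
finger_force: 39.5
```

>>> arm_command([
  {"translation": [0, 0, 0.001], "twist": [0, 0, 0], "fingers": -0.8},
  {"translation": [0, 0, 0.001], "twist": [0, 0, 0], "fingers": -0.8},
])

```text
time: 54.68
eef_pos: [0.5351, -0.0288, 0.09]
tcp_rot: [0.755, 0.656, 0.0, 0.0]
contact_force: [-0.4, -0.1, 5.2]
opening: 0.287
finger_force: 39.9
```

Contact. I relieve, release, rise and swing clear.

>>> arm_command([
  {"translation": [0, 0, -0.001], "twist": [0, 0, 0], "fingers": -0.8},
  {"translation": [0, 0, -0.001], "twist": [0, 0, 0], "fingers": -0.3},
  {"translation": [0, 0, -0.001], "twist": [0, 0, 0], "fingers": 0.1},
  {"translation": [0, 0, -0.001], "twist": [0, 0, 0], "fingers": 0.2},
  {"translation": [0, 0, -0.001], "twist": [0, 0, 0], "fingers": 0.2},
])

```text
time: 55.3
eef_pos: [0.5344, -0.0287, 0.0896]
tcp_rot: [0.755, 0.656, -0.0, -0.0]
contact_force: [-1.3, -0.5, -0.1]
opening: 0.597
finger_force: 0.0
```

>>> arm_command([
  {"translation": [0, 0, -0.05], "twist": [0, 0, 0], "fingers": 0.2},
  {"translation": [0, 0, -0.12], "twist": [0, 0, 0], "fingers": 0.2},
  {"translation": [0, 0, -0.2], "twist": [0, 0, 0], "fingers": 0.2},
  {"translation": [0, 0, -0.22], "twist": [0, 0, 0], "fingers": 0.2},
  {"translation": [0, 0, -0.22], "twist": [0, 0, 0], "fingers": 0.2},
])

```text
time: 55.92
eef_pos: [0.535, -0.0288, 0.2558]
tcp_rot: [0.755, 0.656, 0.001, 0.001]
contact_force: [0.7, -0.1, -0.5]
opening: 0.599
finger_force: 0.0
```

>>> arm_command([
  {"translation": [0.38, -0.1, 0], "twist": [0, 0, 0], "fingers": 0.2},
  {"translation": [0.38, -0.1, 0], "twist": [0, 0, 0], "fingers": 0.2},
  {"translation": [0.38, -0.1, 0], "twist": [0, 0, 0], "fingers": 0.2},
  {"translation": [0.38, -0.1, 0], "twist": [0, 0, 0], "fingers": 0.2},
  {"translation": [0.38, -0.1, 0], "twist": [0, 0, 0], "fingers": 0.2},
])

```text
time: 56.55
eef_pos: [0.4982, 0.266, 0.2512]
tcp_rot: [0.755, 0.656, -0.003, -0.001]
contact_force: [1.2, -0.8, 0.8]
opening: 0.601
finger_force: 0.0
```

>>> arm_command([
  {"translation": [0, 0, 0], "twist": [0, 0, 0], "fingers": 0.2},
  {"translation": [0, 0, 0], "twist": [0, 0, 0], "fingers": 0.2},
  {"translation": [0, 0, 0], "twist": [0, 0, 0], "fingers": 0.2},
  {"translation": [0, 0, 0], "twist": [0, 0, 0], "fingers": 0.2},
])

```text
time: 57.05
eef_pos: [0.5006, 0.2628, 0.2545]
tcp_rot: [0.756, 0.655, -0.0, -0.0]
contact_force: [-0.5, 0.5, 0.1]
opening: 0.596
finger_force: 0.0
```

Run:
```python
from h import *
a=snap('scene','s9');b=snap('top','t9');t0=cv2.imread('pics/t0.png')
k=lambda i,f:cv2.resize(i,None,fx=f,fy=f,interpolation=cv2.INTER_CUBIC)
c=lambda i:k(i[160:270,270:410],2.8)
r1=np.hstack([c(t0),c(b['pixels'][:,:,::-1])]);r2=k(b['pixels'][170:340,150:500,::-1],1.6)
z=np.zeros((len(r2),r1.shape[1],3),np.uint8);z[:,:r2.shape[1]]=r2
s=k(a['pixels'][160:280,240:320,::-1],2.2)[:len(r2)];z[:s.shape[0],r2.shape[1]:r2.shape[1]+s.shape[1]]=s
cv2.imwrite('pics/fin.png',np.vstack([r1,z]))
print(get_state()['time'],get_state()['eef_pos'],r1.shape,z.shape)
```

```text
57.15 [0.50060377 0.26314412 0.25490336] (308, 784, 3) (272, 784, 3)
```

View pics/fin.png

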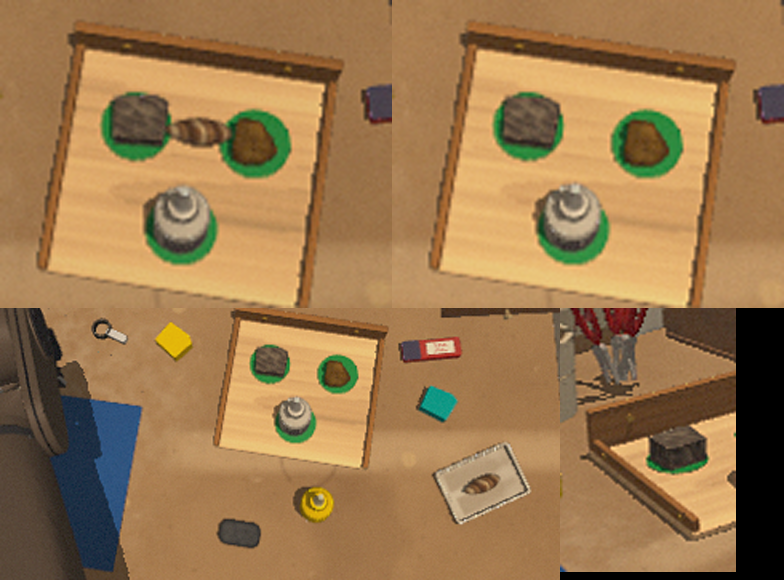

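Side by side, bottle, block and amber stand as they did at the start: the block is at (136,120) in the left crop and (529-392,120) in the right. The agate is centred in the tray at (481,485), the other things are unmoved and the arm is clear. I hand in.

```bash
python3 -c "
from plant import sign_off
print(sign_off())"
```

```text
the job is handed in; nothing more can be done
None
```

The job is handed in at about 57 s: the agate lies in the middle of the white tray along its length, and the bottle, dark block and amber are back upright on their own pads, with the gripper back to within about 0.5 mm of each pick-up spot and the block turned perhaps 2 degrees.

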